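# Pack the seedling caddy

### The arm

A 7-joint arm with a two-finger parallel gripper is mounted at the origin on the work surface. World frame = base frame: x ahead of the robot, y to its left, z up, the work surface at z = 0. Lengths are in m, angles in rad, forces in N, time in s.
With the tool pointing down it reaches from about 0.4 to 0.85 m from the base axis. Payload 4.5 kg.
Tool frame: the origin (TCP) lies at the very end of the fingers, on their centre line; the grasp point (between the pads) lies 19 mm behind it; y points along the fingers, x is the direction in which the jaws open and shut, and the axes are right-handed (so a half turn about y gives the same grasp; the last joint's range is limited). The gripper opens to 88 mm and grips with 3 to 60 N. Pads are 18 mm wide; open, the fingers measure 123 mm over their backs; the gripper's body (75 mm by 187 mm) begins 45 mm behind the grasp point.
Start: joints at [1.153, 0.689, -0.195, 1.565, 0.157, 0.902, -0.215], TCP at [0.273, -0.562, 0.239] pointing down, gripper open.
Joint ranges: [-3.01, 3.01], [-0.46, 2.08], [-1.47, 1.51], [0.13, 2.56], [-1, 4.14], [0.04, 2.09], [-2.66, 2.66]. Speed limits (rad/s): [2.57, 2.57, 3.14, 3.14, 3.14, 3.14, 3.14].

### API

Orientations are given as a unit quaternion [w, x, y, z].
In Python, from rig import bot, eyes gives the robot as it stands. The module is installed in compiled form; this text tells all that it offers.
- The arm moves only by the shell command python3 -m pendant 'ROWS' [FORCE]. ROWS is JSON, a list of rows, each an object with "dp": the shift along the tool's x, y, z in m, a list of three; "dr": the turn, a rotation vector about the tool's x, y, z in degrees, a list of three; "claw": the opening, from -1 (shut) to 1 (fully open). In form: [{"dp": [dx, dy, dz], "dr": [wx, wy, wz], "claw": claw}, ...]. A call has 1 to 10 rows; each row is the pose to reach, as a shift and turn from the pose commanded when the call began, along the tool's axes at that moment; what a row does not reach only later rows make up. A row lasts 1/8 s, in which the tool goes at most 62.5 mm and 10.7 degrees, less where a joint would pass 70% of its speed; a pose out of reach is approached as far as the arm can. A call with a gripper value outside its range is refused whole. The fingers move at their own pace and stop on an object; FORCE is the grip in N (left out, the last holds). Time passes only in rows, so rows that repeat a pose let the fingers close. It gives the time, the measured TCP pose, the force and the opening at its end, in the units of the state.
- bot.sense(): the state, without advancing time (a new reading comes with each control period).
- eyes.camera(name): name is "scene" or "top" or "wrist"; returns a dict with "image" (420x560x3 uint8, red, green, blue), "range_z" (420x560 float32, m along the optical axis (not along the pixel's ray), 0 where there is no reading), "fov_y" (degrees; the focal length in pixels is half the picture's height over the tangent of half this angle, whatever the lens; pixels are square), "cx", "cy" (the principal point, pixels), "rvec" (rotation vector, rad) and "tvec" (3), from world to camera coordinates, as OpenCV has them. Camera axes: x right, y down, z forward; pixel columns grow to the right and rows downward; lengths in m; the calibration is good to about 2 mm. A picture is of the moment at which its call begins.
- bot.job_done(): hands the job in, once; it reports no verdict.
The state is a dict: "t": time; "joint_pos": joint angles; "joint_velocities": joint speeds; "tau": joint torques, N m; "eef_pos": TCP position; "eef_rot": TCP orientation; "ft_force": force on the tool from outside, world axes, zero at the start; "wrist_torque": the same for the moment, N m; "finger_gap": finger opening in m.
Only numpy, scipy, OpenCV 4.12 (cv2) and the standard library are available. Lean on these libraries where they do the work, as an engineer would, in place of code of your own. Each camera call takes 0.05 s, during which the arm holds its last target.

### The job

Pack the seedling caddy: put the terracotta saucer flat in the round recess and then stand the little round pot upright on that saucer, stand the trigger sprayer upright in the square recess, and lay the T-shaped plant marker flat and lengthwise in the long recess. The look-alikes are not needed: leave the square pot, the bottle with the plain cap and the straight stick where they are.

Things in the scene. Friction and masses are not known exactly. Their poses are not given: they have to be found in the camera images.
- saucer: round terracotta saucer, outer diameter 66 mm, 22 mm high, wall 4 mm, inner floor 58 mm wide and 5 mm above the underside, about 70 g; lies on the cart. Origin: centre of the underside, z up; take it by the outside from above.
- round_pot: small round terracotta pot, open top, 52 mm high, base diameter 40 mm, widening to 52 mm, then a straight rim band 60 mm in diameter over the top 15 mm, about 110 g; stands on the cart. Origin: centre of the underside, z up; take it by the outside of the rim.
- sprayer: small upright trigger sprayer, 142 mm high, about 140 g: white bottle 46 mm in diameter to 85 mm height, neck with 32 mm grey collar to 108 mm, grey head 60 mm long (x -22 to +38), 26 mm wide (y), from 112 mm up, nozzle to x = +48, rigid black trigger below (x 24 to 40, down to 78 mm). Origin: bottle axis, underside; x to the nozzle. Take it by the head's sides over the bottle axis.
- marker: T-shaped wooden plant marker lying flat, 110 mm long, 8 mm thick: stem 16 mm wide along x (-55 to +39 mm), crossbar 44 mm wide (y) and 16 mm long at the +x end (39 to 55 mm), about 25 g. Origin: middle of the length on the underside; centre of mass at x = +9 mm.
- bay_round: wooden insert 140 (x, length) x 96 (y) x 10 mm, one of three side by side along y, 96 mm apart, in any order, in a low wooden caddy fixed to the cart (rim 16 mm high). Origin: centre of its underside, 4 mm above the cart. This one has a round recess, diameter 84 mm, 5 mm deep, in its middle: dark floor 5 mm above the origin. For the saucer.
- bay_square: wooden insert 140 (x, length) x 96 (y) x 10 mm, one of three side by side along y, 96 mm apart, in any order, in a low wooden caddy fixed to the cart (rim 16 mm high). Origin: centre of its underside, 4 mm above the cart. This one has a square recess 70 x 70 mm, 5 mm deep, in its middle: dark floor 5 mm above the origin. For the sprayer.
- bay_long: wooden insert 140 (x, length) x 96 (y) x 10 mm, one of three side by side along y, 96 mm apart, in any order, in a low wooden caddy fixed to the cart (rim 16 mm high). Origin: centre of its underside, 4 mm above the cart. This one has a long recess 128 (x) x 66 (y) mm, 5 mm deep, in its middle: dark floor 5 mm above the origin. For the marker, with its stem along x, either end first.
- square_pot: look-alike, leave it: small square terracotta pot, open top, 56 x 56 x 52 mm high. Origin: centre of the underside.
- capped_bottle: look-alike, leave it: white bottle 46 mm in diameter like the sprayer's, with a plain round grey cap and no trigger, 128 mm high. Origin: centre of the underside.
- plain_stick: look-alike, leave it: straight wooden stick without crossbar, 110 (x) x 16 x 8 mm, lying flat. Origin: middle of the underside. (Also there, out of the way over 0.43 m to the sides: a watering can, left, and a trowel, right.)
Not all that is in view belongs to the job. Leave any yellow look-alike of the round_pot alone.

How it is judged:
On the way, in this order (a step that is already met when the one before it is completed fails the run):
1. the saucer lies flat in the round recess, let go (horizontal distance between saucer and bay_round below 0.014 m and z of saucer in the frame of bay_round between 0.002 and 0.008 m and angle between saucer's own z axis and vertical below 0.08 rad and contact force between the fingers and saucer below 0.1 N), for 0.2 s.
2. the round pot stands upright on the saucer, let go (horizontal distance between round_pot and saucer below 0.014 m and z of round_pot in the frame of saucer between 0.002 and 0.008 m and angle between round_pot's own z axis and vertical below 0.1 rad and contact force between the fingers and round_pot below 0.1 N), for 0.2 s.
At the end, for the whole second after the job is handed in: At rest, let go, on the floor (3 mm): saucer flat in round recess (14 mm off centre), pot upright on saucer (14), sprayer upright in square recess (19), marker flat in long recess (18, 0.35 rad). Square pot, capped bottle, straight stick within 20 mm and 0.15 rad tilt of their start (horizontal distance between saucer and bay_round below 0.014 m and z of saucer in the frame of bay_round between 0.002 and 0.008 m and angle between each of saucer, sprayer's own z axis and vertical below 0.08 rad and horizontal distance between round_pot and saucer below 0.014 m and z of round_pot in the frame of saucer between 0.002 and 0.008 m and angle between round_pot's own z axis and vertical below 0.1 rad and horizontal distance between sprayer and bay_square below 0.019 m and z of sprayer in the frame of bay_square between 0.002 and 0.008 m and horizontal distance between marker and bay_long below 0.018 m and z of marker in the frame of bay_long between 0.002 and 0.008 m and angle between marker's own z axis and vertical below 0.06 rad and angle between the x axis of marker and the x axis of bay_long, either way round below 0.35 rad and linear speed of each of saucer, round_pot, sprayer, marker below 0.02 m/s and angular speed of each of saucer, round_pot, sprayer, marker below 0.2 rad/s and distance of each of square_pot, capped_bottle, plain_stick from where it was at the start of the episode below 0.02 m and angle between each of square_pot, capped_bottle, plain_stick's own z axis and vertical below 0.15 rad); the robot touches nothing.
It fails at once if a look-alike (square pot, capped bottle or straight stick) is moved more than 30 mm or tipped over (distance of any of square_pot, capped_bottle, plain_stick from where it was at the start of the episode above 0.03 m or angle between any of square_pot, capped_bottle, plain_stick's own z axis and vertical above 0.5 rad).
It also fails if it takes over 120 s, if anything falls off the work surface, if the arm or the gripper's body presses on something with over 40 N, if the wrist force passes 120 N, or if a joint passes its speed limit or range.

## Working session

There is one attempt and no reset: what is moved stays moved. The work goes in short steps, Python scripts to look and compute and a shell command to move; the robot and the scene stay as the last step left them, time stands still between calls to the robot, and variables do not carry over. Pictures are saved under pics/ and viewed, and the job is handed in when it is done.

```bash
mkdir -p pics; ls; python3 - <<'E'
from rig import bot, eyes
import cv2, numpy as np
s=bot.sense()
for k,v in s.items(): print(k,np.round(v,4))
for n in ["scene","top","wrist"]:
    c=eyes.camera(n); cv2.imwrite(f"pics/{n}0.png",c["image"][:,:,::-1])
    print(n,c["fov_y"],c["cx"],c["cy"],np.round(c["rvec"],4),np.round(c["tvec"],4))
    np.savez(f"{n}0.npz",**c)
print(bot.sense()["t"])
E
```

```text
pics
t 0.0
joint_pos [ 1.1528  0.69   -0.1945  1.5664  0.1573  0.9025 -0.2151]
joint_velocities [ 0.0004  0.0016  0.0001  0.0001  0.0001 -0.0001  0.0003]
tau [ 6.00000e-04 -5.27546e+01 -1.26650e+00 -1.53423e+01 -5.25000e-02
  6.60000e-03  2.00000e-04]
eef_pos [ 0.2725 -0.5617  0.2379]
eef_rot [ 0.5996 -0.599   0.3759 -0.3747]
ft_force [ 0.0761 -0.1847  0.5372]
wrist_torque [-0.0012 -0.0346 -0.0067]
finger_gap 0.0881
scene 52.46513523272097 276.79150474513875 214.05398727996916 [ 1.7695  2.078  -0.5546] [ 0.0722 -0.4192  1.2955]
top 48.084605152381926 282.083228984043 206.50512131513094 [ 2.138  -2.1842  0.0894] [0.0259 0.5317 1.1926]
wrist 66.66399808739027 282.90304096597407 209.30952280709826 [-2.4195  1.5152  0.2537] [-0.6232 -0.0434  0.391 ]
0.15
```

View pics/scene0.png

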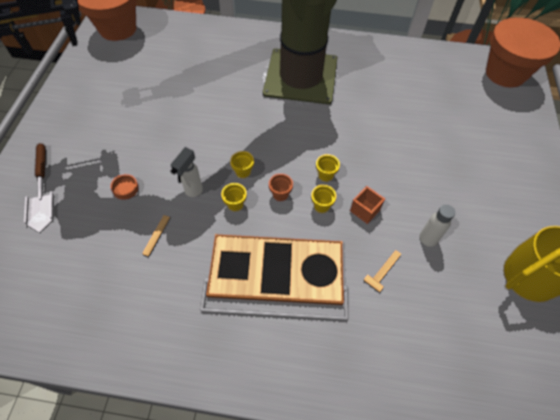

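View pics/top0.png

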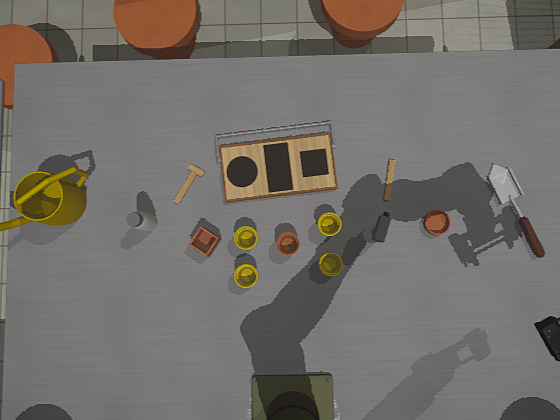

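View pics/wrist0.png

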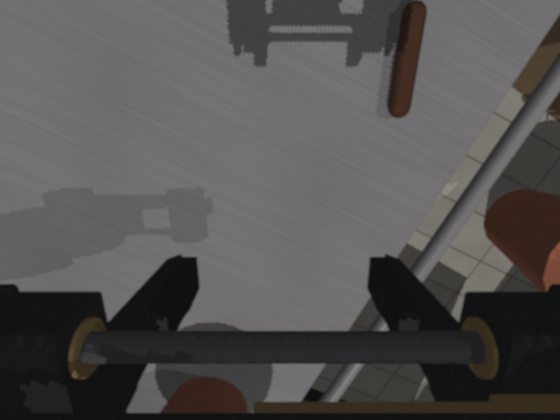

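Candidates, by pixel in the top image:
- **Terracotta things:** the saucer is at (436,222), shallow and round. The round pot is at (288,243). The square pot at (205,240) is a look-alike.
- **Yellow pots, leave alone:** (246,238), (330,224), (246,276) and (331,264).
- **Bottles:** the sprayer is at (381,228), with a long head. The capped bottle at (140,220) is a look-alike.
- **Wooden sticks:** the T-marker is at (190,183). The straight stick at (390,180) is a look-alike.
- **Bays:** round (242,171), long (277,167), square (313,163).

Next I'll measure them and check the choices in close crops.

```bash
cat > h.py <<'E'
import numpy as np, cv2
from scipy.spatial.transform import Rotation as R
def cam(c):
    f=210/np.tan(np.radians(float(c["fov_y"]))/2)
    K=np.array([[f,0,float(c["cx"])],[0,f,float(c["cy"])],[0,0,1]])
    Rm=cv2.Rodrigues(np.asarray(c["rvec"],float))[0]; return K,Rm,np.asarray(c["tvec"],float).ravel()
def cloud(c):
    K,Rm,t=cam(c); v,u=np.mgrid[0:420,0:560]; z=c["range_z"]
    P=np.stack([(u-K[0,2])/K[0,0]*z,(v-K[1,2])/K[1,1]*z,z],-1)
    return (P-t)@Rm
def ray(c,px,zz):
    K,Rm,t=cam(c); px=np.atleast_2d(px).astype(float)
    d=np.c_[(px-K[:2,2])/K[0,0],np.ones(len(px))]@Rm; o=-Rm.T@t
    return o+d*((zz-o[2])/d[:,2])[:,None]
E
python3 - <<'E'
from h import *
for n in ["top","scene"]:
    c=dict(np.load(n+"0.npz")); P=cloud(c)
    T=[(436,222),(288,243),(205,240),(246,238),(330,224),(246,276),(331,264),(381,228),(140,220),(190,183),(390,180),(242,171),(277,167),(313,163)] if n=="top" else [(125,188),(281,186),(368,203),(242,163),(234,195),(192,185),(183,160),(385,270),(157,236),(320,269),(277,267),(234,265)]
    for u,v in T: print(n,u,v,np.round(P[v,u],3),c["image"][v,u])
c=dict(np.load("top0.npz"));im=c["image"][:,:,::-1]
cv2.imwrite("pics/crop0.png",cv2.resize(im[120:290,120:460],None,fx=2.3,fy=2.3,interpolation=2))
P=cloud(c); print(np.median(P[300:340,100:200].reshape(-1,3),0))
E
```

```text
top 436 222 [ 0.485 -0.387  0.003] [151  91  59]
top 288 243 [0.438 0.001 0.007] [149  89  57]
top 205 240 [0.45  0.218 0.01 ] [133  81  54]
top 246 238 [0.454 0.112 0.002] [188 165   0]
top 330 224 [ 0.485 -0.11   0.004] [150 130  15]
top 246 276 [ 0.354  0.113 -0.001] [110  95  31]
top 331 264 [ 0.381 -0.109  0.004] [92 81 30]
top 381 228 [ 0.465 -0.216  0.143] [67 67 68]
top 140 220 [0.498 0.353 0.123] [56 56 56]
top 190 183 [0.603 0.259 0.004] [147 117  73]
top 390 180 [ 0.598 -0.272  0.004] [166 136  89]
top 242 171 [0.632 0.12  0.006] [53 48 44]
top 277 167 [0.64  0.026 0.006] [51 45 39]
top 313 163 [ 0.648 -0.07   0.007] [54 48 44]
scene 125 188 [ 0.482 -0.385  0.002] [205 114  72]
scene 281 186 [0.42  0.003 0.015] [100  55  35]
scene 368 203 [0.426 0.224 0.003] [110  61  39]
scene 242 163 [ 0.365 -0.107  0.016] [117  98  13]
scene 234 195 [ 0.465 -0.107  0.015] [115  97  12]
scene 192 185 [ 0.48  -0.204  0.056] [109 108 104]
scene 183 160 [ 0.473 -0.212  0.142] [70 72 74]
scene 385 270 [0.603 0.27  0.008] [228 183 118]
scene 157 236 [ 0.606 -0.261  0.013] [214 167 108]
scene 320 269 [0.626 0.124 0.012] [40 38 38]
scene 277 267 [0.636 0.027 0.009] [39 38 38]
scene 234 265 [ 0.647 -0.07   0.008] [39 38 38]
[ 2.47407203e-01  3.65064302e-01 -2.03912079e-04]
```

View pics/crop0.png

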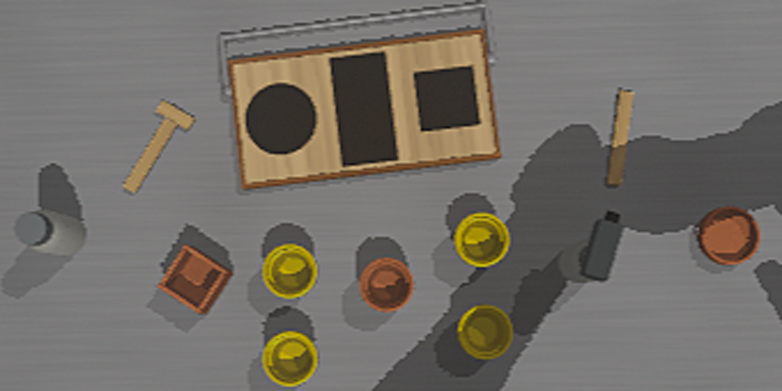

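The close crop confirms the choices. The T-marker has a crossbar, the sprayer has a head with a nozzle, the terracotta pot has a round rim, and the saucer is shallow and wide. Next I'll get exact poses.

```bash
cat > m.py <<'E'
from h import *
def comp(mask,seed,r=45):
    m=mask.astype(np.uint8); n,l,s,ce=cv2.connectedComponentsWithStats(m)
    d=np.hypot(*(np.argwhere(m)-[seed[1],seed[0]]).T); i=np.argwhere(m)[d.argmin()]
    return (l==l[i[0],i[1]])
def contour_pts(m):
    cs,_=cv2.findContours(m.astype(np.uint8),cv2.RETR_EXTERNAL,cv2.CHAIN_APPROX_NONE)
    return max(cs,key=cv2.contourArea)[:,0]
E
python3 - <<'E'
from m import *
c=dict(np.load("top0.npz")); im=c["image"]; hsv=cv2.cvtColor(im,cv2.COLOR_RGB2HSV); P=cloud(c)
h,s,v=cv2.split(hsv); dark=(v<60)
for n,seed,z in [("round",(242,171),.014),("long",(277,167),.014),("square",(313,163),.014)]:
    m=comp(dark,seed); q=ray(c,contour_pts(m)+0.0,z)[:,:2]
    r=cv2.minAreaRect((q*1000).astype(np.float32)); print(n,m.sum(),r, cv2.minEnclosingCircle((q*1000).astype(np.float32)))
terr=(s>110)&((h<14))
for n,seed,z in [("saucer",(436,222),.022),("pot",(288,243),.052),("sqpot",(205,240),.052)]:
    m=comp(terr,seed); q=ray(c,contour_pts(m),z)[:,:2]*1000
    print(n,m.sum(),cv2.fitEllipse(q.astype(np.float32)),cv2.minEnclosingCircle(q.astype(np.float32)))
wood=(s>75)&(h>=10)&(h<24)&(v>60)
for n,seed in [("marker",(190,183)),("stick",(390,180)),("caddy",(260,165))]:
    m=comp(wood,seed); q=ray(c,contour_pts(m),.008 if n!="caddy" else .016)[:,:2]*1000
    print(n,m.sum(),cv2.minAreaRect(q.astype(np.float32)))
    if n=="marker": qa=ray(c,np.argwhere(m)[:,::-1],.008); print("centroid",qa.mean(0))
# sprayer head by height
H=(P[...,2]>.118)&(P[...,2]<.16)&(abs(P[...,0]-.47)<.08)&(abs(P[...,1]+.22)<.08)
q=P[H][:,:2]*1000; print("spr",len(q),cv2.minAreaRect(q.astype(np.float32)),q.mean(0))
m=comp(H,(381,228)); q=ray(c,contour_pts(m),.142)[:,:2]*1000; print(cv2.minAreaRect(q.astype(np.float32)))
# handle height
for u,v_ in [(275,128),(216,138),(331,124),(216,146),(331,132)]:
    w=P[v_-4:v_+5,u-4:u+5,2]; print("handle",u,v_,w.max())
s=np.load  
E
```

```text
round 718 ((628.9467163085938, 120.18307495117188), (76.83161163330078, 77.77852630615234), 89.14945220947266) ((629.0841674804688, 119.35469818115234), 40.85507583618164)
long 1115 ((638.91259765625, 24.52057647705078), (125.9442367553711, 62.34840393066406), 5.767902851104736) ((638.8839721679688, 24.941322326660156), 68.9988021850586)
square 642 ((648.5687255859375, -71.10420227050781), (68.03943634033203, 66.34762573242188), 5.618846416473389) ((648.41748046875, -70.59191131591797), 45.608402252197266)
saucer 491 ((483.2842712402344, -382.7869873046875), (63.12830352783203, 65.13863372802734), 15.3413724899292) ((483.419677734375, -382.8311462402344), 33.57627487182617)
pot 428 ((436.2359619140625, 2.204146385192871), (56.239200592041016, 57.151451110839844), 92.25761413574219) ((436.3135681152344, 2.5468153953552246), 29.393159866333008)
sqpot 494 ((446.2176818847656, 212.1009979248047), (64.00643157958984, 69.03215026855469), 156.4884796142578) ((446.4036560058594, 211.94198608398438), 39.88623046875)
marker 316 ((596.8323364257812, 263.5413513183594), (43.47190856933594, 110.54811096191406), 63.21472930908203)
centroid [0.60621311 0.26277275 0.008     ]
stick 264 ((599.4600830078125, -268.55499267578125), (17.088233947753906, 109.8910140991211), 80.26911163330078)
caddy 3943 ((638.638427734375, 24.242279052734375), (152.13323974609375, 298.8011779785156), 5.746154308319092)
spr 349 ((469.5372619628906, -220.91073608398438), (26.295345306396484, 69.74771118164062), 70.44951629638672) [ 466.96084588 -218.75062537]
((468.9939880371094, -219.14920043945312), (28.913284301757812, 70.95433044433594), 71.02108001708984)
handle 275 128 0.014121253541492207
handle 216 138 0.015220351724602387
handle 331 124 1.2401359577958266
handle 216 146 0.019538483433877946
handle 331 132 0.021582010947738692
```

```bash
cat > go.py <<'E'
# plan: how far from present pose to target x,y,z(TCP) with jaw axis at angle deg (world)
import sys; from h import *; from rig import bot
def rel(x,y,z,jaw):
    s=bot.sense(); p=np.array(s["eef_pos"]); q=np.array(s["eef_rot"]); Rm=R.from_quat(np.r_[q[1:],q[0]])
    M=Rm.as_matrix()
    print("t",round(s["t"],2),"p",np.round(p,4),"gap",round(s["finger_gap"],4),"F",np.round(s["ft_force"],1),"tcpaxis",np.round(M[:,1],3),"jaw",round(np.degrees(np.arctan2(M[1,0],M[0,0])),1),"j",np.round(s["joint_pos"],2))
    d=np.array([x,y,z])-p
    best=None
    for a in (jaw,jaw+180):
        xa=np.array([np.cos(np.radians(a)),np.sin(np.radians(a)),0]); ya=np.array([0,0,-1.]); T=np.c_[xa,ya,np.cross(xa,ya)]
        rv=(Rm.inv()*R.from_matrix(T)).as_rotvec(degrees=True)
        print(" jaw",a,"dp",np.round(M.T@d,4),"dr",np.round(rv,1), "rows by turn",np.ceil(np.linalg.norm(rv)/10.7),"by dist",np.ceil(np.linalg.norm(d)/.0625))
if __name__=="__main__": rel(*map(float,sys.argv[1:5]))
E
python3 go.py .605 .2595 .12 63.2
```

```text
t 0.15 p [ 0.2727 -0.5619  0.2381] gap 0.0881 F [0.6 0.8 0.5] tcpaxis [-0.001  0.001 -1.   ] jaw -64.1 j [ 1.15  0.69 -0.19  1.57  0.16  0.9  -0.22]
 jaw 63.2 dp [-0.5936  0.1189  0.6577] dr [-1.000e-01 -1.273e+02 -0.000e+00] rows by turn 12.0 by dist 15.0
 jaw 243.2 dp [-0.5936  0.1189  0.6577] dr [ 0.  52.7 -0.1] rows by turn 5.0 by dist 15.0
```

```bash
python3 go.py .4833 -.3828 .10 -40
```

```text
t 0.15 p [ 0.2727 -0.5619  0.2381] gap 0.0881 F [0.6 0.8 0.5] tcpaxis [-0.001  0.001 -1.   ] jaw -64.1 j [ 1.15  0.69 -0.19  1.57  0.16  0.9  -0.22]
 jaw -40.0 dp [-0.0689  0.1382  0.2677] dr [ -0.  -24.1  -0.1] rows by turn 3.0 by dist 5.0
 jaw 140.0 dp [-0.0689  0.1382  0.2677] dr [ 1.000e-01  1.559e+02 -0.000e+00] rows by turn 15.0 by dist 5.0
```

```bash
python3 -m pendant '[{"dp":[-0.014,0.02,0.054],"dr":[0,-5,0],"claw":1},{"dp":[-0.028,0.05,0.107],"dr":[0,-10,0],"claw":1},{"dp":[-0.042,0.08,0.16],"dr":[0,-15,0],"claw":1},{"dp":[-0.055,0.11,0.215],"dr":[0,-20,0],"claw":1},{"dp":[-0.069,0.138,0.268],"dr":[0,-24,0],"claw":1},{"dp":[-0.069,0.138,0.268],"dr":[0,-24,0],"claw":1},{"dp":[-0.069,0.138,0.268],"dr":[0,-24,0],"claw":1},{"dp":[-0.069,0.138,0.268],"dr":[0,-24,0],"claw":1}]' 20; python3 go.py .4833 -.3828 .009 -40
python3 - <<'E'
from rig import eyes; import cv2
c=eyes.camera("wrist"); cv2.imwrite("pics/w1.png",c["image"][:,:,::-1])
E
```

```text
t: 1.15
eef_pos: [0.4825, -0.3853, 0.1013]
eef_rot: [-0.663, 0.665, -0.243, 0.244]
ft_force: [0.5, -0.6, 0.3]
finger_gap: 0.088
t 1.15 p [ 0.4825 -0.3853  0.1013] gap 0.088 F [ 0.5 -0.6  0.3] tcpaxis [-0.    -0.002 -1.   ] jaw -40.3 j [ 0.72  0.86 -0.22  1.7   0.29  0.61 -0.37]
 jaw -40.0 dp [-0.0011  0.0922  0.0026] dr [ 0.1 -0.3  0. ] rows by turn 1.0 by dist 2.0
 jaw 140.0 dp [-0.0011  0.0922  0.0026] dr [-1.000e-01  1.797e+02  2.000e-01] rows by turn 17.0 by dist 2.0
```

View pics/w1.png

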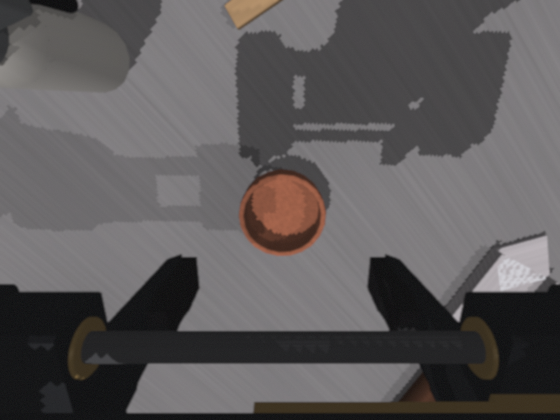

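The wrist view shows the saucer at (283,212), between the fingers at columns 185 and 383. I'll cross-check its position from this camera.

```bash
python3 - <<'E'
from m import *; from rig import eyes
c=eyes.camera("wrist"); hsv=cv2.cvtColor(c["image"],cv2.COLOR_RGB2HSV)
m=comp((hsv[...,1]>110)&(hsv[...,0]<14)&(hsv[...,2]>50),(283,212)); q=ray(c,contour_pts(m),.022)[:,:2]*1000
print(m.sum(),cv2.fitEllipse(q.astype(np.float32)),cv2.minEnclosingCircle(q.astype(np.float32)))
E
python3 -m pendant '[{"dp":[-0.001,0.03,0.0026],"dr":[0,0,0],"claw":1},{"dp":[-0.001,0.06,0.0026],"dr":[0,0,0],"claw":1},{"dp":[-0.001,0.08,0.0026],"dr":[0,0,0],"claw":1},{"dp":[-0.001,0.0922,0.0026],"dr":[0,0,0],"claw":1},{"dp":[-0.001,0.0922,0.0026],"dr":[0,0,0],"claw":1},{"dp":[-0.001,0.0922,0.0026],"dr":[0,0,0],"claw":1},{"dp":[-0.001,0.0922,0.0026],"dr":[0,0,0],"claw":1}]'; python3 go.py .4833 -.3828 .009 -40
```

```text
5605 ((484.4934997558594, -381.3434753417969), (62.49974060058594, 65.65424346923828), 136.55702209472656) ((484.769775390625, -381.0423889160156), 33.38856506347656)
t: 2.12
eef_pos: [0.4853, -0.381, 0.0094]
eef_rot: [-0.664, 0.664, -0.242, 0.243]
ft_force: [0.6, -0.9, -0.3]
finger_gap: 0.0884
t 2.12 p [ 0.4853 -0.381   0.0094] gap 0.0884 F [ 0.6 -0.9 -0.3] tcpaxis [ 0.001 -0.001 -1.   ] jaw -40.1 j [ 0.68  1.   -0.17  1.72  0.33  0.45 -0.41]
 jaw -40.0 dp [-0.0004  0.0004 -0.0027] dr [-0.  -0.1  0.1] rows by turn 1.0 by dist 1.0
 jaw 140.0 dp [-0.0004  0.0004 -0.0027] dr [-1.000e-01  1.799e+02 -0.000e+00] rows by turn 17.0 by dist 1.0
```

```bash
python3 -m pendant '[{"dp":[0,0,0],"dr":[0,0,0],"claw":0.2},{"dp":[0,0,0],"dr":[0,0,0],"claw":0.2},{"dp":[0,0,0],"dr":[0,0,0],"claw":0.2},{"dp":[0,0,0],"dr":[0,0,0],"claw":0.2},{"dp":[0,0,0],"dr":[0,0,0],"claw":0.2},{"dp":[0,0,0],"dr":[0,0,0],"claw":0.2}]' 20
python3 -m pendant '[{"dp":[0,-0.05,0],"dr":[0,0,0],"claw":0.2},{"dp":[0,-0.1,0],"dr":[0,0,0],"claw":0.2},{"dp":[0,-0.15,0],"dr":[0,0,0],"claw":0.2},{"dp":[0,-0.19,0],"dr":[0,0,0],"claw":0.2},{"dp":[0,-0.19,0],"dr":[0,0,0],"claw":0.2},{"dp":[0,-0.19,0],"dr":[0,0,0],"claw":0.2}]'; python3 go.py .629 .1198 .2 5.7
```

```text
t: 2.88
eef_pos: [0.4849, -0.3806, 0.0087]
eef_rot: [-0.664, 0.664, -0.242, 0.243]
ft_force: [0.6, 0.1, 3.1]
finger_gap: 0.0646
t: 3.62
eef_pos: [0.4839, -0.3802, 0.1974]
eef_rot: [0.664, -0.664, 0.243, -0.242]
ft_force: [-0.3, -0.8, -1.3]
finger_gap: 0.0645
t 3.62 p [ 0.4839 -0.3802  0.1974] gap 0.0645 F [-0.3 -0.8 -1.3] tcpaxis [-0.002  0.001 -1.   ] jaw -40.1 j [ 0.74  0.73 -0.27  1.63  0.25  0.81 -0.33]
 jaw 5.7 dp [-0.2111 -0.0024  0.4759] dr [ -0.  -45.8  -0.1] rows by turn 5.0 by dist 9.0
 jaw 185.7 dp [-0.2111 -0.0024  0.4759] dr [  0.2 134.2  -0. ] rows by turn 13.0 by dist 9.0
```

```bash
python3 -m pendant '[{"dp":[-0.024,0,0.053],"dr":[0,-5,0],"claw":0.2},{"dp":[-0.047,0,0.106],"dr":[0,-10,0],"claw":0.2},{"dp":[-0.070,0,0.159],"dr":[0,-15,0],"claw":0.2},{"dp":[-0.094,0,0.212],"dr":[0,-20,0],"claw":0.2},{"dp":[-0.117,0,0.265],"dr":[0,-26,0],"claw":0.2},{"dp":[-0.141,0,0.318],"dr":[0,-31,0],"claw":0.2},{"dp":[-0.164,0,0.371],"dr":[0,-36,0],"claw":0.2},{"dp":[-0.188,0,0.424],"dr":[0,-41,0],"claw":0.2},{"dp":[-0.211,0,0.476],"dr":[0,-46,0],"claw":0.2},{"dp":[-0.211,0,0.476],"dr":[0,-46,0],"claw":0.2}]'; 
python3 -m pendant '[{"dp":[0,0.05,0],"dr":[0,0,0],"claw":0.2},{"dp":[0,0.1,0],"dr":[0,0,0],"claw":0.2},{"dp":[0,0.13,0],"dr":[0,0,0],"claw":0.2},{"dp":[0,0.13,0],"dr":[0,0,0],"claw":0.2},{"dp":[0,0.13,0],"dr":[0,0,0],"claw":0.2},{"dp":[0,0.13,0],"dr":[0,0,0],"claw":0.2}]'
python3 go.py .629 .1198 .0185 5.7
python3 - <<'E'
from m import *; from rig import eyes
c=eyes.camera("wrist"); cv2.imwrite("pics/w2.png",c["image"][:,:,::-1])
E
```

```text
t: 4.88
eef_pos: [0.6288, 0.1269, 0.1964]
eef_rot: [0.708, -0.704, -0.039, 0.041]
ft_force: [0.6, -0.3, 0.5]
finger_gap: 0.0646
t: 5.62
eef_pos: [0.6311, 0.1194, 0.07]
eef_rot: [0.706, -0.706, -0.037, 0.035]
ft_force: [-0.2, -0.3, 0.2]
finger_gap: 0.0647
t 5.62 p [0.6311 0.1194 0.07  ] gap 0.0647 F [-0.2 -0.3  0.2] tcpaxis [ 0.003  0.001 -1.   ] jaw 5.9 j [-0.07  0.95 -0.35  1.62  0.47  0.65 -0.56]
 jaw 5.7 dp [-0.0022  0.0515  0.0006] dr [-0.   0.2  0.1] rows by turn 1.0 by dist 1.0
 jaw 185.7 dp [-0.0022  0.0515  0.0006] dr [   0.2 -179.8    0. ] rows by turn 17.0 by dist 1.0
```

View pics/w2.png

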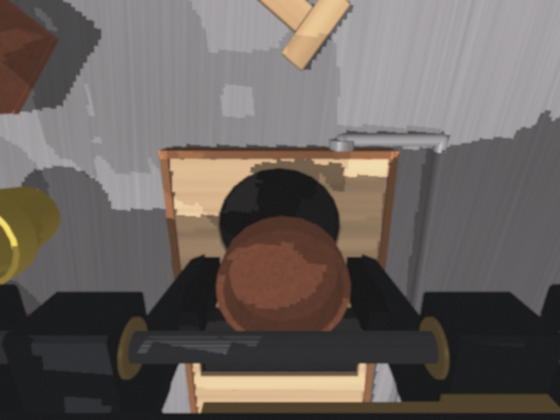

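The saucer is level in the grip at (283,285), and the recess lies behind it at (280,215). Now lowering.

```bash
python3 -m pendant '[{"dp":[-0.002,0.02,0],"dr":[0,0,0],"claw":0.2},{"dp":[-0.002,0.035,0],"dr":[0,0,0],"claw":0.2},{"dp":[-0.002,0.045,0],"dr":[0,0,0],"claw":0.2},{"dp":[-0.002,0.051,0],"dr":[0,0,0],"claw":0.2},{"dp":[-0.002,0.051,0],"dr":[0,0,0],"claw":0.2},{"dp":[-0.002,0.051,0],"dr":[0,0,0],"claw":0.2}]'; python3 go.py .629 .1198 .0185 5.7
```

```text
t: 6.42
eef_pos: [0.6284, 0.1193, 0.0177]
eef_rot: [0.706, -0.706, -0.037, 0.036]
ft_force: [0.5, -0.5, -0.7]
finger_gap: 0.0642
t 6.42 p [0.6284 0.1193 0.0177] gap 0.0642 F [ 0.5 -0.5 -0.7] tcpaxis [ 0.001  0.    -1.   ] jaw 5.9 j [-0.09  1.02 -0.31  1.64  0.5   0.56 -0.59]
 jaw 5.7 dp [ 0.0006 -0.0008  0.0005] dr [-0.   0.2  0. ] rows by turn 1.0 by dist 1.0
 jaw 185.7 dp [ 0.0006 -0.0008  0.0005] dr [ 1.000e-01 -1.798e+02  0.000e+00] rows by turn 17.0 by dist 1.0
```

Within about 1 mm of the floor, so I'll release and rise.

```bash
python3 -m pendant '[{"dp":[0,0,0],"dr":[0,0,0],"claw":1},{"dp":[0,0,0],"dr":[0,0,0],"claw":1},{"dp":[0,0,0],"dr":[0,0,0],"claw":1},{"dp":[0,0,0],"dr":[0,0,0],"claw":1},{"dp":[0,0,0],"dr":[0,0,0],"claw":1},{"dp":[0,-0.03,0],"dr":[0,0,0],"claw":1},{"dp":[0,-0.08,0],"dr":[0,0,0],"claw":1},{"dp":[0,-0.13,0],"dr":[0,0,0],"claw":1},{"dp":[0,-0.13,0],"dr":[0,0,0],"claw":1}]'; python3 go.py .605 .2595 .12 63.2
python3 - <<'E'
from m import *; from rig import eyes
c=eyes.camera("wrist"); cv2.imwrite("pics/w3.png",c["image"][:,:,::-1])
c=eyes.camera("top"); cv2.imwrite("pics/t3.png",cv2.resize(c["image"][100:300,120:400,::-1],None,fx=2.5,fy=2.5))
E
```

```text
t: 7.55
eef_pos: [0.6309, 0.1203, 0.1518]
eef_rot: [0.707, -0.705, -0.039, 0.033]
ft_force: [0.2, -0.1, -0.5]
finger_gap: 0.0883
t 7.55 p [0.6309 0.1203 0.1518] gap 0.0883 F [ 0.2 -0.1 -0.5] tcpaxis [ 0.008  0.003 -1.   ] jaw 5.9 j [-0.05  0.83 -0.4   1.59  0.42  0.79 -0.52]
 jaw 63.2 dp [-0.0118  0.032   0.1411] dr [  0.2 -57.3   0.5] rows by turn 6.0 by dist 3.0
 jaw 243.2 dp [-0.0118  0.032   0.1411] dr [ -0.6 122.7   0.2] rows by turn 12.0 by dist 3.0
```

View pics/w3.png

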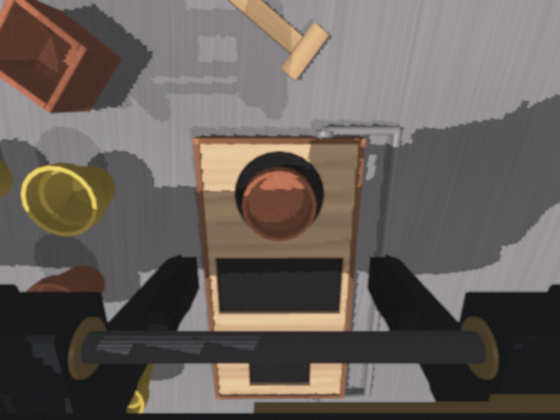

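The saucer sits in the round recess at about (279,203), with the recess dark ring around it. I'll check its centre and height.

```bash
python3 - <<'E'
from m import *; from rig import eyes
c=eyes.camera("wrist"); hsv=cv2.cvtColor(c["image"],cv2.COLOR_RGB2HSV); h,s,v=cv2.split(hsv)
m=comp((s>110)&(h<14)&(v>40),(279,203)); q=ray(c,contour_pts(m),.031)[:,:2]*1000
print(m.sum(),cv2.fitEllipse(q.astype(np.float32)))
d=comp((((v<45)|((s>110)&(h<12)))&(np.indices(v.shape)[0]<246)&(abs(np.indices(v.shape)[1]-279)<50)&(np.indices(v.shape)[0]>145)),(279,160)); q=ray(c,contour_pts(d),.014)[:,:2]*1000
print(d.sum(),cv2.fitEllipse(q.astype(np.float32)))
P=cloud(c); Z=P[...,2][m]; print(np.percentile(Z,[5,50,95,99]))
E
```

```text
4434 ((628.39599609375, 118.81204986572266), (64.53814697265625, 66.23514556884766), 12.144413948059082)
5866 ((628.5238037109375, 120.40581512451172), (77.72860717773438, 82.77681732177734), 3.1206583976745605)
[0.01139204 0.01296997 0.02971714 0.03047016]
```

View pics/t3.png

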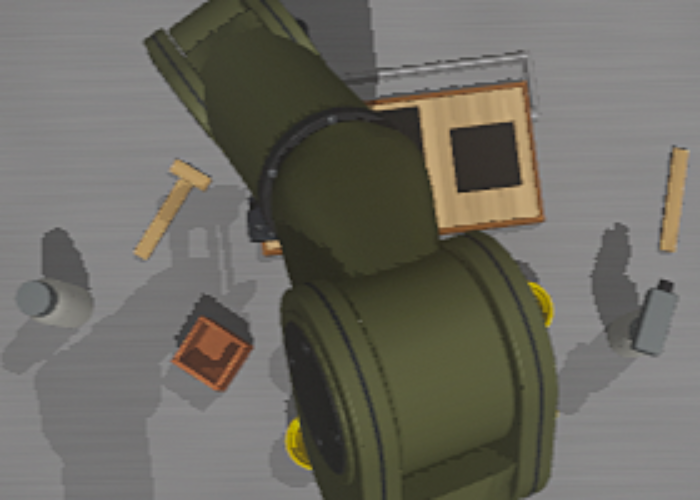

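The saucer is flat and about 1.5 mm off centre. The marker is next.

```bash
python3 -m pendant '[{"dp":[-0.002,0,0.023],"dr":[0,-10,0],"claw":1},{"dp":[-0.004,0,0.047],"dr":[0,-20,0],"claw":1},{"dp":[-0.006,0,0.07],"dr":[0,-30,0],"claw":1},{"dp":[-0.008,0.01,0.094],"dr":[0,-40,0],"claw":1},{"dp":[-0.01,0.02,0.118],"dr":[0,-49,0],"claw":1},{"dp":[-0.012,0.03,0.141],"dr":[0,-57.3,0],"claw":1},{"dp":[-0.012,0.03,0.141],"dr":[0,-57.3,0],"claw":1},{"dp":[-0.012,0.03,0.141],"dr":[0,-57.3,0],"claw":1},{"dp":[-0.012,0.03,0.141],"dr":[0,-57.3,0],"claw":1}]'
python3 - <<'E'
from m import *; from rig import eyes
c=eyes.camera("wrist"); cv2.imwrite("pics/w4.png",c["image"][:,:,::-1])
hsv=cv2.cvtColor(c["image"],cv2.COLOR_RGB2HSV); h,s,v=cv2.split(hsv)
n,l,st,ce=cv2.connectedComponentsWithStats(((s>75)&(h>=10)&(h<24)&(v>60)).astype(np.uint8))
for i in range(1,n):
    if st[i,4]>800: 
        q=ray(c,contour_pts(l==i),.008)[:,:2]*1000; print(st[i],cv2.minAreaRect(q.astype(np.float32)))
E
python3 go.py .605 .2595 .002 63.2
```

```text
t: 8.82
eef_pos: [0.6024, 0.2565, 0.1175]
eef_rot: [-0.602, 0.603, 0.369, -0.37]
ft_force: [0.5, -0.1, -0.4]
finger_gap: 0.0879
[   0   85   59   87 3311] ((461.7000427246094, 106.34636688232422), (43.19731903076172, 67.51882934570312), 47.05211639404297)
[ 264  126   51  129 2975] ((596.5399780273438, 270.5675354003906), (43.18179702758789, 108.53177642822266), 57.919376373291016)
[  20  201  238  131 8767] ((633.6844482421875, 92.49493408203125), (155.46566772460938, 161.02175903320312), 5.859065532684326)
[ 464  318   36   62 1045] ((823.67529296875, 365.58642578125), (29.862104415893555, 81.8543701171875), 78.95870971679688)
t 8.88 p [0.6024 0.2568 0.1177] gap 0.0886 F [ 0.4 -1.  -0.3] tcpaxis [ 0.001 -0.001 -1.   ] jaw 63.0 j [-0.16  0.94 -0.62  1.55  0.67  0.87  0.07]
 jaw 63.2 dp [ 0.0037  0.1157 -0.001 ] dr [ 0.1 -0.2 -0. ] rows by turn 1.0 by dist 2.0
 jaw 243.2 dp [ 0.0037  0.1157 -0.001 ] dr [1.000e-01 1.798e+02 1.000e-01] rows by turn 17.0 by dist 2.0
```

View pics/w4.png

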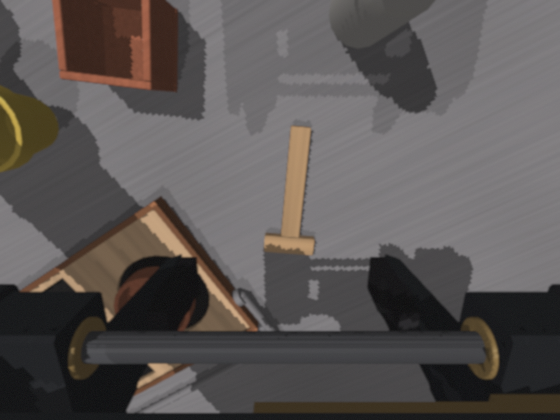

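```bash
python3 - <<'E'
from m import *; from rig import eyes
def an(c,m,nm):
    q=ray(c,np.argwhere(m)[:,::-1],.008)[:,:2]*1000; ce=q.mean(0)
    for it in range(2):
        d=q-ce; w,V=np.linalg.eigh(np.cov(d.T)); a=V[:,1]; a=a if a[0]>0 else -a
        if it==0:
            t=(q-ce)@a; st=q[t<t.min()+85]; 
            vx=cv2.fitLine(st.astype(np.float32),cv2.DIST_L2,0,.01,.01).ravel()
    a=vx[:2]*np.sign(vx[0]); t=(q-vx[2:])@a; n=np.array([-a[1],a[0]]);b=(q-vx[2:])@n
    mid=vx[2:]+a*(t.max()+t.min())/2
    print(nm,"ang",np.degrees(np.arctan2(a[1],a[0])),"len",t.max()-t.min(),"w",b.min(),b.max(),"mid",mid,"grasp",mid+9*a,"cen",ce)
c=dict(np.load("top0.npz"));h,s,v=cv2.split(cv2.cvtColor(c["image"],cv2.COLOR_RGB2HSV))
m=comp((s>75)&(h>=10)&(h<24)&(v>60),(190,183)); an(c,m,"top0")
for n,sd in [("top",(190,183)),("wrist",(297,180)),("scene",(385,270))]:
    c=eyes.camera(n);h,s,v=cv2.split(cv2.cvtColor(c["image"],cv2.COLOR_RGB2HSV))
    m=comp((s>75)&(h>=10)&(h<24)&(v>60),sd); print(m.sum()); an(c,m,n)
    cv2.imwrite(f"pics/x5_{n}.png",c["image"][:,:,::-1])
E
```

```text
top0 ang -31.83951 len 109.55636986261878 w -22.3996422066376 21.712743884784274 mid [598.51174248 267.55084241] grasp [606.15750445 262.80296672] cen [606.21311177 262.77274752]
17
top ang 54.290775 len 15.64136011285861 w -3.307996316169049 3.3582698347867908 mid [555.06164434 294.78713897] grasp [560.31469133 302.0950456 ] cen [554.94417491 294.62369139]
2973
wrist ang -31.931282 len 109.08458445478779 w -21.503183175833662 21.613262017961812 mid [596.6189135  270.35540518] grasp [604.25706038 265.5952886 ] cen [601.22383851 267.47687185]
425
scene ang -31.841627 len 111.63800125449424 w -21.831098174976322 22.159421655590343 mid [599.33723992 269.38782188] grasp [606.98282641 264.63966342] cen [608.95195673 263.53470744]
```

View pics/x5_scene.png

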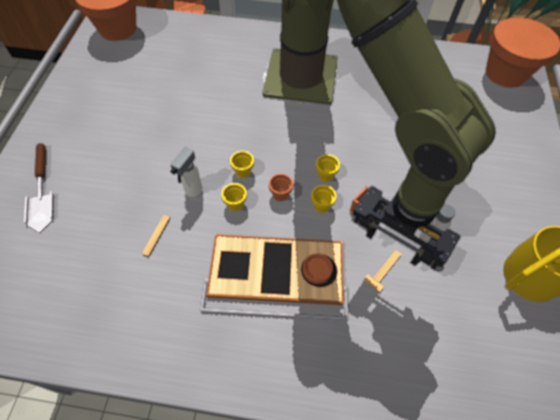

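View pics/x5_top.png

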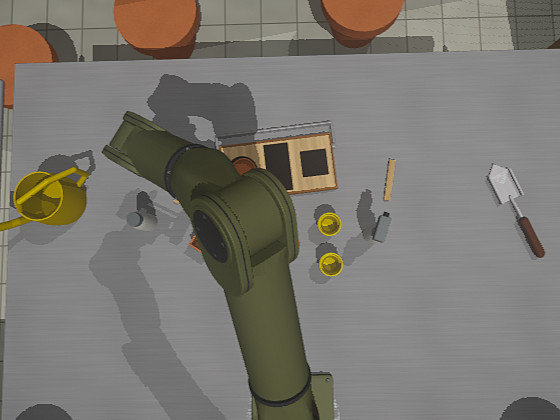

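```bash
python3 - <<'E'
from h import *; from rig import eyes,bot
c=eyes.camera("wrist"); K,Rm,t=cam(c); print("cam",-Rm.T@t, bot.sense()["eef_pos"])
print(ray(dict(np.load("top0.npz")),[[136,219]],.128))
E
python3 go.py .606 .2645 .002 58.1
```

```text
cam [0.52720665 0.29607812 0.26222331] [0.60200288 0.25777748 0.11778563]
[[0.49977123 0.36152378 0.128     ]]
t 9.07 p [0.602  0.2578 0.1178] gap 0.0882 F [ 0.1 -0.7  0.5] tcpaxis [ 0.001 -0.    -1.   ] jaw 63.1 j [-0.16  0.94 -0.62  1.55  0.67  0.87  0.07]
 jaw 58.1 dp [ 0.0078  0.1158 -0.0005] dr [0. 5. 0.] rows by turn 1.0 by dist 2.0
 jaw 238.1 dp [ 0.0078  0.1158 -0.0005] dr [   0. -175.   -0.] rows by turn 17.0 by dist 2.0
```

```bash
python3 -m pendant '[{"dp":[0.007,0.03,-0.0005],"dr":[0,3,0],"claw":0.2},{"dp":[0.0075,0.06,-0.0005],"dr":[0,5,0],"claw":0.2},{"dp":[0.0075,0.09,-0.0005],"dr":[0,5,0],"claw":0.2},{"dp":[0.0075,0.107,-0.0005],"dr":[0,5,0],"claw":0.2},{"dp":[0.0075,0.115,-0.0005],"dr":[0,5,0],"claw":0.2},{"dp":[0.0075,0.115,-0.0005],"dr":[0,5,0],"claw":0.2},{"dp":[0.0075,0.115,-0.0005],"dr":[0,5,0],"claw":0.2}]' 15;python3 go.py .606 .2645 .002 58.1
```

```text
t: 9.95
eef_pos: [0.6062, 0.2652, 0.0036]
eef_rot: [0.618, -0.618, -0.344, 0.343]
ft_force: [1.4, 0.3, 0.5]
finger_gap: 0.0531
t 9.95 p [0.6062 0.2652 0.0036] gap 0.0531 F [1.4 0.3 0.5] tcpaxis [ 0.002  0.001 -1.   ] jaw 58.2 j [-0.22  1.09 -0.52  1.56  0.75  0.7  -0.08]
 jaw 58.1 dp [-0.0007  0.0016 -0.0001] dr [0.  0.1 0.1] rows by turn 1.0 by dist 1.0
 jaw 238.1 dp [-0.0007  0.0016 -0.0001] dr [ 2.000e-01 -1.799e+02 -1.000e-01] rows by turn 17.0 by dist 1.0
```

```bash
python3 -m pendant '[{"dp":[-0.0005,0.001,0],"dr":[0,0,0],"claw":-1},{"dp":[-0.0005,0.001,0],"dr":[0,0,0],"claw":-1},{"dp":[-0.0005,0.001,0],"dr":[0,0,0],"claw":-1},{"dp":[-0.0005,0.001,0],"dr":[0,0,0],"claw":-1},{"dp":[-0.0005,0.001,0],"dr":[0,0,0],"claw":-1},{"dp":[-0.0005,0.001,0],"dr":[0,0,0],"claw":-1},{"dp":[-0.0005,0.001,0],"dr":[0,0,0],"claw":-1}]' 15
python3 -m pendant '[{"dp":[0,-0.03,0],"dr":[0,0,0],"claw":-1},{"dp":[0,-0.07,0],"dr":[0,0,0],"claw":-1},{"dp":[0,-0.11,0],"dr":[0,0,0],"claw":-1},{"dp":[0,-0.11,0],"dr":[0,0,0],"claw":-1},{"dp":[0,-0.11,0],"dr":[0,0,0],"claw":-1}]'
python3 - <<'E'
from m import *; from rig import eyes
c=eyes.camera("wrist"); cv2.imwrite("pics/w6.png",c["image"][:,:,::-1])
E
python3 go.py .6479 .0253 .11 95.7
```

```text
t: 10.82
eef_pos: [0.6053, 0.2643, 0.0016]
eef_rot: [-0.618, 0.618, 0.344, -0.344]
ft_force: [0.2, 0.4, 1.5]
finger_gap: 0.0157
t: 11.45
eef_pos: [0.6049, 0.2636, 0.1108]
eef_rot: [-0.618, 0.618, 0.343, -0.344]
ft_force: [-0.3, -0.7, 0.3]
finger_gap: 0.0159
t 11.5 p [0.6046 0.2635 0.1102] gap 0.0156 F [ 0.1 -0.2 -0.7] tcpaxis [-0.002 -0.002 -1.   ] jaw 58.2 j [-0.18  0.95 -0.6   1.54  0.65  0.86 -0.  ]
 jaw 95.7 dp [-0.1796  0.0005 -0.1623] dr [ -0.1 -37.5  -0.1] rows by turn 4.0 by dist 4.0
 jaw 275.7 dp [-0.1796  0.0005 -0.1623] dr [ 2.000e-01  1.425e+02 -1.000e-01] rows by turn 14.0 by dist 4.0
```

View pics/w6.png

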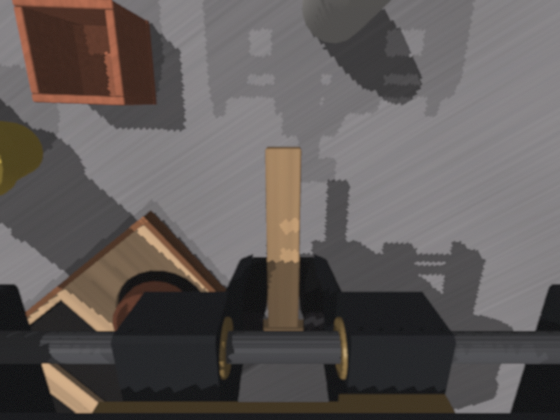

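The marker is held by its stem, which points straight up the image at (283,220), and it is level. Moving to the long bay.

```bash
python3 -m pendant '[{"dp":[-0.036,0,-0.032],"dr":[0,-7.5,0],"claw":-1},{"dp":[-0.072,0,-0.065],"dr":[0,-15,0],"claw":-1},{"dp":[-0.108,0,-0.097],"dr":[0,-22.5,0],"claw":-1},{"dp":[-0.144,0,-0.13],"dr":[0,-30,0],"claw":-1},{"dp":[-0.18,0,-0.162],"dr":[0,-37.5,0],"claw":-1},{"dp":[-0.18,0.03,-0.162],"dr":[0,-37.5,0],"claw":-1},{"dp":[-0.18,0.06,-0.162],"dr":[0,-37.5,0],"claw":-1},{"dp":[-0.18,0.06,-0.162],"dr":[0,-37.5,0],"claw":-1},{"dp":[-0.18,0.06,-0.162],"dr":[0,-37.5,0],"claw":-1}]'
python3 - <<'E'
from m import *; from rig import eyes
c=eyes.camera("wrist"); cv2.imwrite("pics/w7.png",c["image"][:,:,::-1])
E
python3 go.py .6479 .0253 .012 95.7
```

```text
t: 12.62
eef_pos: [0.6481, 0.0265, 0.0517]
eef_rot: [-0.475, 0.474, 0.524, -0.524]
ft_force: [-0.7, 0.8, -0.1]
finger_gap: 0.0162
t 12.68 p [0.6486 0.0266 0.0523] gap 0.0161 F [ 0.3 -0.3 -0.8] tcpaxis [ 0.001  0.001 -1.   ] jaw 95.7 j [ 0.26  1.06 -0.73  1.59  0.89  0.85  0.83]
 jaw 95.7 dp [-0.0012  0.0403  0.0008] dr [0.1 0.  0. ] rows by turn 1.0 by dist 1.0
 jaw 275.7 dp [-0.0012  0.0403  0.0008] dr [ 0.0e+00 -1.8e+02 -1.0e-01] rows by turn 17.0 by dist 1.0
```

View pics/w7.png

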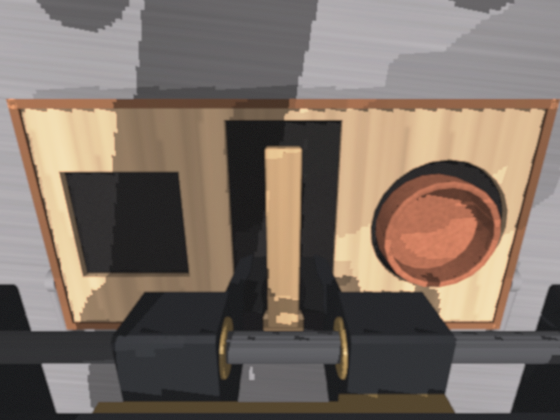

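```bash
python3 - <<'E'
from m import *; from rig import eyes
c=eyes.camera("wrist"); p=ray(c,[[283.5,147.5]],.059)[0]; g=np.array([.6486,.0266]); print(p, np.linalg.norm(p[:2]-g))
print(ray(c,[[227,121],[341,121]],.014))
E
```

```text
[0.58384559 0.02094928 0.059     ] 0.06500049502496802
[[ 0.57867119 -0.01077019  0.014     ]
 [ 0.57244228  0.05189848  0.014     ]]
```

```bash
python3 -m pendant '[{"dp":[-0.001,0.02,0],"dr":[0,0,0],"claw":-1},{"dp":[-0.001,0.032,0],"dr":[0,0,0],"claw":-1},{"dp":[-0.001,0.0395,0],"dr":[0,0,0],"claw":-1},{"dp":[-0.001,0.0395,0],"dr":[0,0,0],"claw":-1},{"dp":[-0.001,0.0395,0],"dr":[0,0,0],"claw":-1},{"dp":[-0.001,0.0395,0],"dr":[0,0,0],"claw":-1}]';python3 go.py .6485 .026 .011 95.7
```

```text
t: 13.48
eef_pos: [0.6483, 0.025, 0.0122]
eef_rot: [-0.474, 0.475, 0.524, -0.524]
ft_force: [-0.8, -0.3, -1.0]
finger_gap: 0.0157
t 13.47 p [0.6483 0.025  0.0122] gap 0.0157 F [-0.8 -0.3 -1. ] tcpaxis [ 0.  0. -1.] jaw 95.7 j [ 0.25  1.12 -0.7   1.59  0.94  0.8   0.8 ]
 jaw 95.7 dp [ 0.001   0.0012 -0.0003] dr [ 0. -0.  0.] rows by turn 1.0 by dist 1.0
 jaw 275.7 dp [ 0.001   0.0012 -0.0003] dr [ -0. 180.   0.] rows by turn 17.0 by dist 1.0
```

```bash
python3 -m pendant '[{"dp":[0,0.001,0],"dr":[0,0,0],"claw":-1},{"dp":[0,0.001,0],"dr":[0,0,0],"claw":-0.42},{"dp":[0,0.001,0],"dr":[0,0,0],"claw":-0.42},{"dp":[0,0.001,0],"dr":[0,0,0],"claw":-0.42},{"dp":[0,0.001,0],"dr":[0,0,0],"claw":-0.42},{"dp":[0,-0.03,0],"dr":[0,0,0],"claw":-0.42},{"dp":[0,-0.08,0],"dr":[0,0,0],"claw":-0.42},{"dp":[0,-0.13,0],"dr":[0,0,0],"claw":-0.42},{"dp":[0,-0.13,0],"dr":[0,0,0],"claw":1},{"dp":[0,-0.13,0],"dr":[0,0,0],"claw":1}]'
python3 - <<'E'
from m import *; from rig import eyes
c=eyes.camera("wrist"); cv2.imwrite("pics/w8.png",c["image"][:,:,::-1])
E
python3 go.py .4363 .0023 .15 5
```

```text
t: 14.72
eef_pos: [0.6477, 0.0244, 0.1414]
eef_rot: [0.475, -0.475, -0.524, 0.525]
ft_force: [0.2, -0.6, -0.6]
finger_gap: 0.0435
t 14.78 p [0.6473 0.0243 0.1407] gap 0.0477 F [-0.4 -0.1  0.2] tcpaxis [-0.002 -0.001 -1.   ] jaw 95.7 j [ 0.29  0.95 -0.8   1.56  0.78  0.98  0.92]
 jaw 5.0 dp [-0.001  -0.0088  0.2121] dr [-0.1 90.7 -0.1] rows by turn 9.0 by dist 4.0
 jaw 185.0 dp [-0.001  -0.0088  0.2121] dr [ -0.1 -89.3   0.1] rows by turn 9.0 by dist 4.0
```

View pics/w8.png

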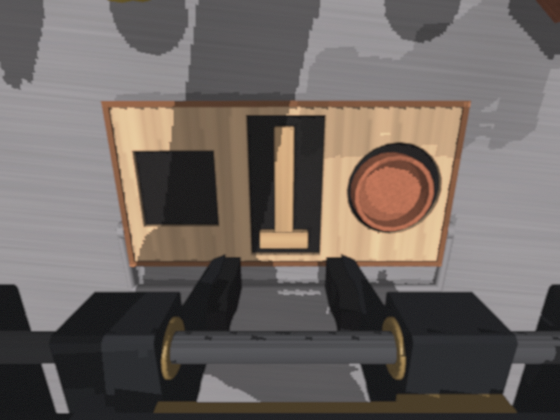

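The marker lies flat and centred in the long recess, at (284,185). Next is the round pot.

```bash
python3 -m pendant '[{"dp":[0,-0.008,0.02],"dr":[0,10,0],"claw":1},{"dp":[0,-0.008,0.045],"dr":[0,20,0],"claw":1},{"dp":[0,-0.008,0.07],"dr":[0,30,0],"claw":1},{"dp":[0,-0.008,0.095],"dr":[0,40,0],"claw":1},{"dp":[0,-0.008,0.12],"dr":[0,50,0],"claw":1},{"dp":[0,-0.008,0.145],"dr":[0,60,0],"claw":1},{"dp":[0,-0.008,0.17],"dr":[0,70,0],"claw":1},{"dp":[0,-0.008,0.195],"dr":[0,80,0],"claw":1},{"dp":[0,-0.008,0.212],"dr":[0,90.5,0],"claw":1},{"dp":[0,-0.008,0.212],"dr":[0,90.5,0],"claw":1}]'
python3 -m pendant '[{"dp":[0,0,0],"dr":[0,0,0],"claw":1},{"dp":[0,0,0],"dr":[0,0,0],"claw":1}]'
python3 - <<'E'
from m import *; from rig import eyes
c=eyes.camera("wrist"); cv2.imwrite("pics/w9.png",c["image"][:,:,::-1])
h,s,v=cv2.split(cv2.cvtColor(c["image"],cv2.COLOR_RGB2HSV)); P=cloud(c)
n,l,st,ce=cv2.connectedComponentsWithStats(((s>110)&(h<13)&(v>40)).astype(np.uint8))
for i in range(1,n):
    if st[i,4]>800: 
        q=ray(c,contour_pts(l==i),.052)[:,:2]*1000; print(st[i],ce[i],cv2.fitEllipse(q.astype(np.float32)))
rim=(P[...,2]>.045)&(P[...,2]<.06)&(s>110)&(h<13)
q=P[rim][:,:2]*1000; print(len(q),cv2.minEnclosingCircle(q.astype(np.float32)),q.mean(0))
E
python3 go.py .4363 .0023 .025 5
```

```text
t: 16.02
eef_pos: [0.4353, 0.0034, 0.1492]
eef_rot: [-0.706, 0.707, 0.032, -0.034]
ft_force: [1.2, 0.4, 0.1]
finger_gap: 0.088
t: 16.27
eef_pos: [0.4381, 0.0041, 0.1497]
eef_rot: [0.707, -0.706, -0.033, 0.032]
ft_force: [-0.0, -0.5, -0.1]
finger_gap: 0.0882
[ 406    8  154  267 3465] [443.25223665 110.16767677] ((503.2725830078125, 195.1517333984375), (104.47354888916016, 142.58084106445312), 0.0)
[ 483   41   77   91 5639] [525.42454336  88.1383224 ] ((601.658203125, 111.59049224853516), (55.53630447387695, 62.786643981933594), 32.40927505493164)
[ 244  173   71   71 3944] [278.86587221 208.57885396] ((434.805419921875, 5.867043495178223), (55.97635269165039, 59.15727233886719), 1.607472538948059)
1043 ((434.98028564453125, 4.315302848815918), 29.594356536865234) [435.45457723   5.9938069 ]
t 16.32 p [0.4379 0.004  0.1498] gap 0.088 F [ 1.1 -0.9 -0.6] tcpaxis [ 0.  0. -1.] jaw 5.2 j [ 0.1   0.64 -0.33  2.19  0.53  0.39 -0.58]
 jaw 5.0 dp [-0.0018  0.1248 -0.0016] dr [-0.   0.2  0. ] rows by turn 1.0 by dist 2.0
 jaw 185.0 dp [-0.0018  0.1248 -0.0016] dr [   0.  -179.8    0. ] rows by turn 17.0 by dist 2.0
```

View pics/w9.png

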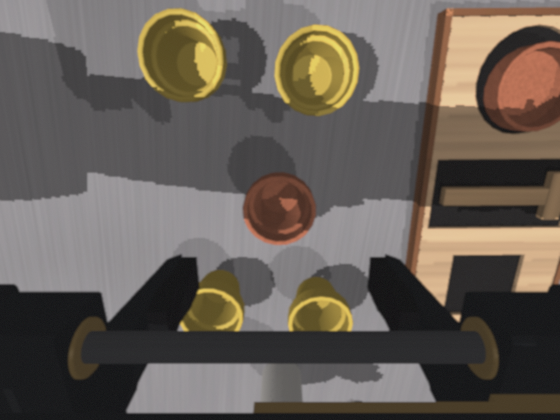

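The terracotta pot is at (279,208) between the four yellow ones, and the fingers will straddle it along x. Descending.

```bash
python3 -m pendant '[{"dp":[-0.0022,0.03,0],"dr":[0,0,0],"claw":1},{"dp":[-0.0022,0.06,0],"dr":[0,0,0],"claw":1},{"dp":[-0.0022,0.09,0],"dr":[0,0,0],"claw":1},{"dp":[-0.0022,0.115,0],"dr":[0,0,0],"claw":1},{"dp":[-0.0022,0.125,0],"dr":[0,0,0],"claw":1},{"dp":[-0.0022,0.125,0],"dr":[0,0,0],"claw":1},{"dp":[-0.0022,0.125,0],"dr":[0,0,0],"claw":1}]';python3 go.py .4355 .0045 .025 5
```

```text
t: 17.2
eef_pos: [0.4357, 0.0039, 0.0243]
eef_rot: [0.707, -0.706, -0.033, 0.032]
ft_force: [0.3, 0.3, 0.0]
finger_gap: 0.0881
t 17.2 p [0.4357 0.0039 0.0243] gap 0.0881 F [0.3 0.3 0. ] tcpaxis [ 0.001  0.001 -1.   ] jaw 5.2 j [ 0.01  0.9  -0.2   2.26  1.66  0.15 -1.69]
 jaw 5.0 dp [-0.0001 -0.0007  0.0007] dr [-0.   0.2  0.1] rows by turn 1.0 by dist 1.0
 jaw 185.0 dp [-0.0001 -0.0007  0.0007] dr [ 1.000e-01 -1.798e+02  1.000e-01] rows by turn 17.0 by dist 1.0
```

```bash
python3 -m pendant '[{"dp":[0,0,0],"dr":[0,0,0],"claw":0},{"dp":[0,0,0],"dr":[0,0,0],"claw":0},{"dp":[0,0,0],"dr":[0,0,0],"claw":0},{"dp":[0,0,0],"dr":[0,0,0],"claw":0},{"dp":[0,0,0],"dr":[0,0,0],"claw":0},{"dp":[0,0,0],"dr":[0,0,0],"claw":0}]' 20
python3 -m pendant '[{"dp":[0,-0.02,0],"dr":[0,0,0],"claw":0},{"dp":[0,-0.04,0],"dr":[0,0,0],"claw":0},{"dp":[0,-0.07,0],"dr":[0,0,0],"claw":0},{"dp":[0,-0.1,0],"dr":[0,0,0],"claw":0},{"dp":[0,-0.13,0],"dr":[0,0,0],"claw":0},{"dp":[0,-0.13,0],"dr":[0,0,0],"claw":0},{"dp":[0,-0.13,0],"dr":[0,0,0],"claw":0}]'
python3 go.py .6285 .119 .15 5.7
```

```text
t: 17.95
eef_pos: [0.4351, 0.0037, 0.0252]
eef_rot: [-0.706, 0.706, 0.032, -0.032]
ft_force: [0.3, 0.4, 3.9]
finger_gap: 0.0559
t: 18.82
eef_pos: [0.4345, 0.0033, 0.1543]
eef_rot: [-0.706, 0.707, 0.031, -0.032]
ft_force: [-0.2, 0.5, -0.9]
finger_gap: 0.056
t 18.82 p [0.4345 0.0033 0.1543] gap 0.056 F [-0.2  0.5 -0.9] tcpaxis [-0.001 -0.001 -1.   ] jaw 5.2 j [ 0.26  0.66 -0.6   2.19  0.79  0.51 -0.86]
 jaw 5.7 dp [0.2036 0.004  0.0978] dr [ 0.  -0.5 -0.1] rows by turn 1.0 by dist 4.0
 jaw 185.7 dp [0.2036 0.004  0.0978] dr [1.000e-01 1.795e+02 0.000e+00] rows by turn 17.0 by dist 4.0
```

The gap is 56 mm where I expected 60, so I'll look before carrying on.

```bash
python3 - <<'E'
from m import *; from rig import eyes
c=eyes.camera("wrist"); cv2.imwrite("pics/w10.png",c["image"][:,:,::-1])
c=eyes.camera("scene"); cv2.imwrite("pics/s10.png",cv2.resize(c["image"][80:260,180:400,::-1],None,fx=3.3,fy=3.3,interpolation=2))
E
```

```text
(no output)
```

View pics/w10.png

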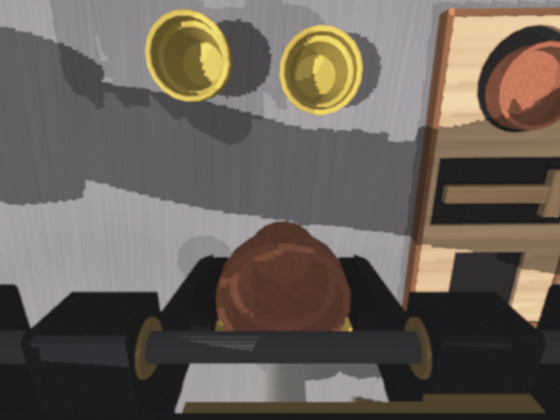

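View pics/s10.png

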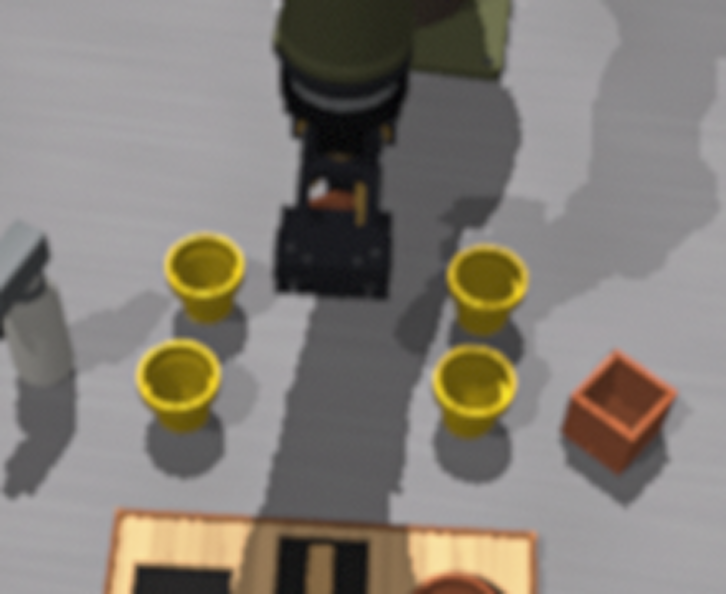

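```bash
python3 - <<'E'
from m import *; from rig import eyes,bot
c=eyes.camera("wrist"); h,s,v=cv2.split(cv2.cvtColor(c["image"],cv2.COLOR_RGB2HSV)); P=cloud(c)
m=comp((s>100)&(h<13)&(v>25)&(np.indices(v.shape)[0]<330),(283,280))
Q=P[m]; print(m.sum(),Q.min(0),Q.max(0), bot.sense()["eef_pos"])
for x0 in range(220,350,10):
  col=[ (r,round(P[r,x0,2],3)) for r in range(225,330,8) if m[r,x0]]
  print(x0,col)
cv2.imwrite("pics/c11.png",cv2.resize(c["image"][200:360,180:390,::-1],None,fx=3.5,fy=3.5,interpolation=2))
E
```

```text
11452 [ 0.40459405 -0.02225313  0.13139407] [0.46406944 0.08771293 0.29840915] [0.43436713 0.00360874 0.15403331]
220 [(281, np.float64(0.179)), (289, np.float64(0.179)), (297, np.float64(0.18)), (305, np.float64(0.18)), (313, np.float64(0.179))]
230 [(265, np.float64(0.178)), (273, np.float64(0.18)), (281, np.float64(0.164)), (289, np.float64(0.165)), (297, np.float64(0.165)), (305, np.float64(0.17)), (313, np.float64(0.173)), (321, np.float64(0.178)), (329, np.float64(0.18))]
240 [(249, np.float64(0.172)), (257, np.float64(0.179)), (265, np.float64(0.179)), (273, np.float64(0.16)), (281, np.float64(0.159)), (289, np.float64(0.159)), (297, np.float64(0.164)), (305, np.float64(0.164)), (313, np.float64(0.165)), (321, np.float64(0.17)), (329, np.float64(0.175))]
250 [(241, np.float64(0.17)), (249, np.float64(0.178)), (257, np.float64(0.179)), (265, np.float64(0.14)), (273, np.float64(0.143)), (281, np.float64(0.147)), (289, np.float64(0.151)), (297, np.float64(0.156)), (305, np.float64(0.161)), (313, np.float64(0.164)), (321, np.float64(0.165)), (329, np.float64(0.171))]
260 [(233, np
[... 2158 characters left out ...]
float64(0.153)), (273, np.float64(0.152)), (281, np.float64(0.153)), (289, np.float64(0.157)), (297, np.float64(0.16)), (305, np.float64(0.163)), (313, np.float64(0.164)), (321, np.float64(0.167)), (329, np.float64(0.173))]
330 [(257, np.float64(0.177)), (265, np.float64(0.178)), (273, np.float64(0.164)), (281, np.float64(0.164)), (289, np.float64(0.164)), (297, np.float64(0.164)), (305, np.float64(0.164)), (313, np.float64(0.169)), (321, np.float64(0.173)), (329, np.float64(0.178))]
340 [(265, np.float64(0.171)), (273, np.float64(0.179)), (281, np.float64(0.18)), (289, np.float64(0.179)), (297, np.float64(0.177)), (305, np.float64(0.177)), (313, np.float64(0.179)), (321, np.float64(0.179))]
```

View pics/c11.png

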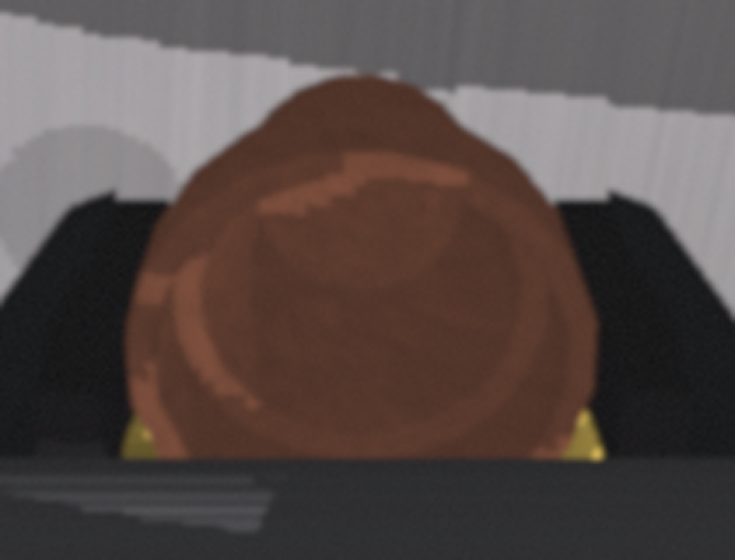

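```bash
python3 - <<'E'
from m import *; from rig import eyes,bot
from scipy.optimize import least_squares
c=eyes.camera("wrist"); h,s,v=cv2.split(cv2.cvtColor(c["image"],cv2.COLOR_RGB2HSV)); P=cloud(c)
m=(s>100)&(h<13)&(v>25)&(np.indices(v.shape)[0]<330)&(P[...,2]>.176)&(P[...,2]<.184)&(abs(P[...,1])<.045)&(abs(P[...,0]-.434)<.04)
Q=P[m]; r=least_squares(lambda p:np.hypot(Q[:,0]-p[0],Q[:,1]-p[1])-p[2],[.434,.004,.028],loss="soft_l1",f_scale=.002); print(len(Q),r.x)
A=np.c_[Q,np.ones(len(Q))]; k=np.linalg.lstsq(np.c_[Q[:,:2],np.ones(len(Q))],Q[:,2],rcond=None)[0]; print("slope",k)
print(bot.sense()["eef_pos"])
E
```

```text
2558 [0.43420933 0.0048501  0.02736903]
slope [-0.00563162  0.00032007  0.18112916]
[0.43442307 0.00370989 0.15410448]
```

The pot is level and centred in the jaws. Carrying it to the saucer.

```bash
python3 -m pendant '[{"dp":[0.04,0,0.019],"dr":[0,0,0],"claw":0},{"dp":[0.08,0,0.039],"dr":[0,0,0],"claw":0},{"dp":[0.12,0,0.058],"dr":[0,0,0],"claw":0},{"dp":[0.16,0,0.078],"dr":[0,0,0],"claw":0},{"dp":[0.19,0,0.092],"dr":[0,0,0],"claw":0},{"dp":[0.2036,0.02,0.097],"dr":[0,-0.5,0],"claw":0},{"dp":[0.2036,0.05,0.097],"dr":[0,-0.5,0],"claw":0},{"dp":[0.2036,0.08,0.097],"dr":[0,-0.5,0],"claw":0},{"dp":[0.2036,0.08,0.097],"dr":[0,-0.5,0],"claw":0},{"dp":[0.2036,0.08,0.097],"dr":[0,-0.5,0],"claw":0}]'
python3 go.py .6285 .119 .043 5.7
python3 - <<'E'
from m import *; from rig import eyes
c=eyes.camera("wrist"); cv2.imwrite("pics/w12.png",c["image"][:,:,::-1])
c=eyes.camera("scene"); cv2.imwrite("pics/s12.png",cv2.resize(c["image"][180:360,180:400,::-1],None,fx=3.3,fy=3.3,interpolation=2))
E
```

```text
t: 20.27
eef_pos: [0.6293, 0.1192, 0.0755]
eef_rot: [0.706, -0.706, -0.035, 0.035]
ft_force: [0.8, -0.4, 0.1]
finger_gap: 0.0561
t 20.27 p [0.6293 0.1192 0.0755] gap 0.0561 F [ 0.8 -0.4  0.1] tcpaxis [ 0.001  0.    -1.   ] jaw 5.7 j [ 0.05  0.98 -0.6   1.62  0.73  0.78 -0.78]
 jaw 5.7 dp [-0.0008  0.0325 -0.0002] dr [-0.  0.  0.] rows by turn 1.0 by dist 1.0
 jaw 185.7 dp [-0.0008  0.0325 -0.0002] dr [ 1.0e-01 -1.8e+02  0.0e+00] rows by turn 17.0 by dist 1.0
```

View pics/s12.png

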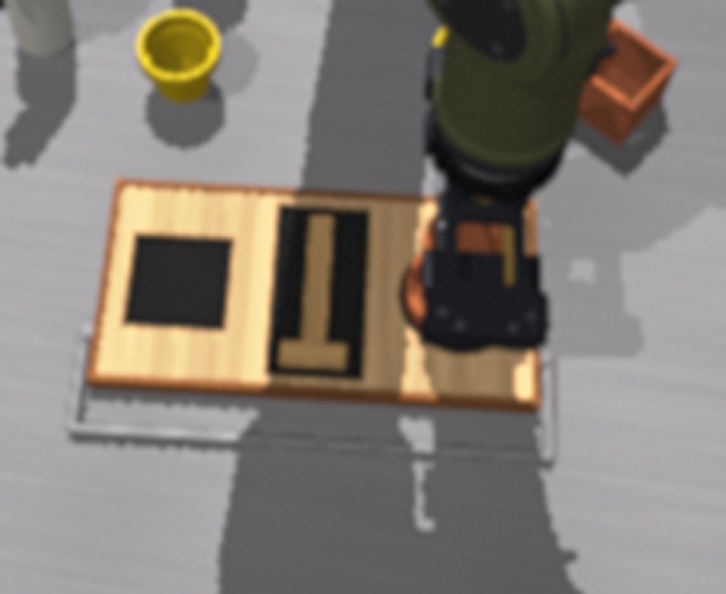

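The pot is over the saucer at (470,290), with nothing in its way. Lowering.

```bash
python3 -m pendant '[{"dp":[-0.001,0.015,0],"dr":[0,0,0],"claw":0},{"dp":[-0.001,0.025,0],"dr":[0,0,0],"claw":0},{"dp":[-0.001,0.032,0],"dr":[0,0,0],"claw":0},{"dp":[-0.001,0.034,0],"dr":[0,0,0],"claw":0},{"dp":[-0.001,0.034,0],"dr":[0,0,0],"claw":0},{"dp":[-0.001,0.034,0],"dr":[0,0,0],"claw":0}]'; python3 go.py .6285 .119 .041 5.7
```

```text
t: 21.12
eef_pos: [0.6283, 0.1188, 0.0413]
eef_rot: [0.706, -0.706, -0.035, 0.035]
ft_force: [0.3, -1.5, -1.2]
finger_gap: 0.0561
t 21.12 p [0.6283 0.1188 0.0413] gap 0.0561 F [ 0.3 -1.5 -1.2] tcpaxis [ 0.001  0.    -1.   ] jaw 5.7 j [ 0.04  1.03 -0.57  1.63  0.77  0.72 -0.81]
 jaw 5.7 dp [0.0002 0.0003 0.0002] dr [-0. -0.  0.] rows by turn 1.0 by dist 1.0
 jaw 185.7 dp [0.0002 0.0003 0.0002] dr [-1.0e-01  1.8e+02 -0.0e+00] rows by turn 17.0 by dist 1.0
```

```bash
python3 -m pendant '[{"dp":[0,0.001,0],"dr":[0,0,0],"claw":0},{"dp":[0,0.002,0],"dr":[0,0,0],"claw":0},{"dp":[0,0.002,0],"dr":[0,0,0],"claw":0}]'; python3 go.py .6285 .119 .041 5.7
```

```text
t: 21.5
eef_pos: [0.6282, 0.1187, 0.0394]
eef_rot: [-0.706, 0.706, 0.035, -0.035]
ft_force: [-0.7, -0.9, 2.6]
finger_gap: 0.0562
t 21.5 p [0.6282 0.1187 0.0394] gap 0.0562 F [-0.7 -0.9  2.6] tcpaxis [ 0. -0. -1.] jaw 5.7 j [ 0.04  1.03 -0.56  1.63  0.77  0.72 -0.81]
 jaw 5.7 dp [ 0.0004 -0.0016  0.0003] dr [ 0. -0.  0.] rows by turn 1.0 by dist 1.0
 jaw 185.7 dp [ 0.0004 -0.0016  0.0003] dr [ -0. 180.   0.] rows by turn 17.0 by dist 1.0
```

Contact at 2.6 N. Releasing and rising.

```bash
python3 -m pendant '[{"dp":[0,0,0],"dr":[0,0,0],"claw":1},{"dp":[0,0,0],"dr":[0,0,0],"claw":1},{"dp":[0,0,0],"dr":[0,0,0],"claw":1},{"dp":[0,0,0],"dr":[0,0,0],"claw":1},{"dp":[0,0,0],"dr":[0,0,0],"claw":1},{"dp":[0,-0.03,0],"dr":[0,0,0],"claw":1},{"dp":[0,-0.08,0],"dr":[0,0,0],"claw":1},{"dp":[0,-0.13,0],"dr":[0,0,0],"claw":1},{"dp":[0,-0.18,0],"dr":[0,0,0],"claw":1},{"dp":[0,-0.18,0],"dr":[0,0,0],"claw":1}]'
python3 go.py .457 -.2157 .22 70.7
python3 - <<'E'
from m import *; from rig import eyes
from scipy.optimize import least_squares
c=eyes.camera("wrist"); cv2.imwrite("pics/w13.png",c["image"][:,:,::-1])
P=cloud(c)
for lo,hi,nm,r0 in [(.062,.072,"potrim",.028),(.027,.035,"saucerrim",.031)]:
    m=(P[...,2]>lo)&(P[...,2]<hi)&(np.hypot(P[...,0]-.6285,P[...,1]-.119)<.04); Q=P[m]
    r=least_squares(lambda p:np.hypot(Q[:,0]-p[0],Q[:,1]-p[1])-p[2],[.6285,.119,r0],loss="soft_l1",f_scale=.002)
    k=np.linalg.lstsq(np.c_[Q[:,:2]-[.6285,.119],np.ones(len(Q))],Q[:,2],rcond=None)[0]; print(nm,len(Q),r.x,k)
E
```

```text
t: 22.75
eef_pos: [0.6303, 0.1201, 0.2235]
eef_rot: [0.707, -0.705, -0.038, 0.032]
ft_force: [-0.9, 0.6, -0.4]
finger_gap: 0.0884
t 22.75 p [0.6303 0.1201 0.2235] gap 0.0884 F [-0.9  0.6 -0.4] tcpaxis [ 0.008  0.003 -1.   ] jaw 5.7 j [ 0.11  0.8  -0.71  1.52  0.58  1.03 -0.66]
 jaw 70.7 dp [-0.2056  0.0011 -0.3171] dr [  0.2 -65.    0.5] rows by turn 7.0 by dist 7.0
 jaw 250.7 dp [-0.2056  0.0011 -0.3171] dr [ -0.6 115.    0.2] rows by turn 11.0 by dist 7.0
potrim 710 [0.62749483 0.11901394 0.02769475] [-0.00085759 -0.0001109   0.0641995 ]
saucerrim 441 [0.62810692 0.12460358 0.02422255] [-0.00178303 -0.0493819   0.03038653]
```

View pics/w13.png

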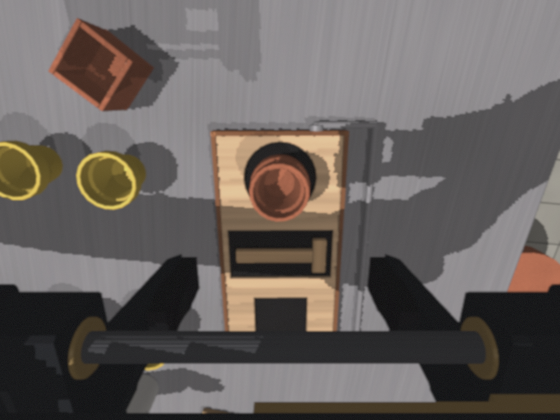

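The pot stands level on the saucer at (280,188). Now to the sprayer; I'll hover over it and re-measure.

```bash
python3 -m pendant '[{"dp":[-0.025,0,-0.04],"dr":[0,-8,0],"claw":1},{"dp":[-0.05,0,-0.08],"dr":[0,-16,0],"claw":1},{"dp":[-0.075,0,-0.12],"dr":[0,-24,0],"claw":1},{"dp":[-0.1,0,-0.16],"dr":[0,-32,0],"claw":1},{"dp":[-0.13,0,-0.2],"dr":[0,-40,0],"claw":1},{"dp":[-0.155,0,-0.24],"dr":[0,-49,0],"claw":1},{"dp":[-0.18,0,-0.28],"dr":[0,-57,0],"claw":1},{"dp":[-0.2056,0,-0.317],"dr":[0,-65,0],"claw":1},{"dp":[-0.2056,0,-0.317],"dr":[0,-65,0],"claw":1},{"dp":[-0.2056,0,-0.317],"dr":[0,-65,0],"claw":1}]'
python3 -m pendant '[{"dp":[0,0,0],"dr":[0,0,0],"claw":1},{"dp":[0,0,0],"dr":[0,0,0],"claw":1},{"dp":[0,0,0],"dr":[0,0,0],"claw":1}]'
python3 go.py .457 -.2157 .22 70.7
python3 - <<'E'
from m import *; from rig import eyes
for n in ["wrist","top"]:
    c=eyes.camera(n); cv2.imwrite(f"pics/{n}14.png",c["image"][:,:,::-1]); np.savez(f"{n}14.npz",**c)
    P=cloud(c); m=(P[...,2]>.128)&(P[...,2]<.15)&(np.hypot(P[...,0]-.465,P[...,1]+.22)<.06); Q=P[m][:,:2]*1000
    if len(Q): print(n,len(Q),cv2.minAreaRect(Q.astype(np.float32)),Q.mean(0),cv2.fitLine(Q.astype(np.float32),cv2.DIST_L2,0,.01,.01).ravel())
E
```

```text
t: 24.05
eef_pos: [0.4546, -0.2165, 0.2182]
eef_rot: [0.578, -0.576, -0.409, 0.409]
ft_force: [-0.1, 0.8, -0.4]
finger_gap: 0.0884
t: 24.42
eef_pos: [0.4552, -0.2165, 0.2191]
eef_rot: [-0.576, 0.577, 0.409, -0.409]
ft_force: [-0.7, -0.1, -0.1]
finger_gap: 0.0879
t 24.43 p [ 0.4552 -0.2165  0.2191] gap 0.0879 F [-0.7 -0.1 -0.1] tcpaxis [ 0. -0. -1.] jaw 70.8 j [ 0.97  0.76 -1.07  1.92  0.82  0.98  0.74]
 jaw 70.7 dp [ 0.0014 -0.0009 -0.0014] dr [ 0.   0.1 -0. ] rows by turn 1.0 by dist 1.0
 jaw 250.7 dp [ 0.0014 -0.0009 -0.0014] dr [  -0.  -179.9   -0. ] rows by turn 17.0 by dist 1.0
wrist 2755 ((468.6725769042969, -219.41282653808594), (25.99388885498047, 71.11815643310547), 71.1208724975586) [ 462.92080569 -217.49553258] [ 9.4496572e-01 -3.2716933e-01  4.6292081e+02 -2.1749553e+02]
top 164 ((466.3912353515625, -216.5384521484375), (24.8349609375, 62.20261001586914), 78.16136932373047) [ 468.69399185 -217.17584867] [ 9.6943682e-01 -2.4534114e-01  4.6869400e+02 -2.1717584e+02]
```

View pics/wrist14.png

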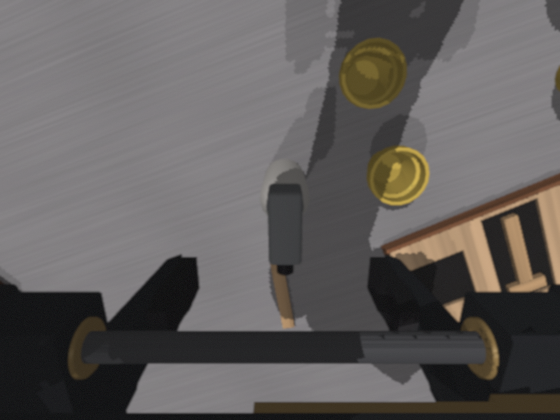

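The sprayer head is at (286,225), aligned with the jaws and with its nozzle at (286,268). Both views agree with the first estimate.

```bash
python3 -m pendant '[{"dp":[0.0015,0.03,-0.0015],"dr":[0,0,0],"claw":1},{"dp":[0.0015,0.06,-0.0015],"dr":[0,0,0],"claw":1},{"dp":[0.0015,0.09,-0.0015],"dr":[0,0,0],"claw":1},{"dp":[0.0015,0.107,-0.0015],"dr":[0,0,0],"claw":1},{"dp":[0.0015,0.107,-0.0015],"dr":[0,0,0],"claw":1},{"dp":[0.0015,0.107,-0.0015],"dr":[0,0,0],"claw":1}]';python3 go.py .4565 -.2152 .111 71
```

```text
t: 25.28
eef_pos: [0.4573, -0.2161, 0.1127]
eef_rot: [-0.577, 0.577, 0.409, -0.409]
ft_force: [0.1, 0.1, 0.9]
finger_gap: 0.0878
t 25.27 p [ 0.4573 -0.2161  0.1127] gap 0.0878 F [0.1 0.1 0.9] tcpaxis [ 0.001 -0.    -1.   ] jaw 70.7 j [ 0.88  0.91 -0.92  2.01  1.06  0.81  0.54]
 jaw 71.0 dp [0.0006 0.0017 0.0011] dr [ 0.1 -0.3  0. ] rows by turn 1.0 by dist 1.0
 jaw 251.0 dp [0.0006 0.0017 0.0011] dr [-0.000e+00  1.797e+02  1.000e-01] rows by turn 17.0 by dist 1.0
```

```bash
python3 -m pendant '[{"dp":[0.0005,0.001,0.001],"dr":[0,0,0],"claw":-0.9},{"dp":[0.0005,0.001,0.001],"dr":[0,0,0],"claw":-0.9},{"dp":[0.0005,0.001,0.001],"dr":[0,0,0],"claw":-0.9},{"dp":[0.0005,0.001,0.001],"dr":[0,0,0],"claw":-0.9},{"dp":[0.0005,0.001,0.001],"dr":[0,0,0],"claw":-0.9},{"dp":[0.0005,0.001,0.001],"dr":[0,0,0],"claw":-0.9},{"dp":[0.0005,0.001,0.001],"dr":[0,0,0],"claw":-0.9},{"dp":[0.0005,0.001,0.001],"dr":[0,0,0],"claw":-0.9}]' 30
python3 -m pendant '[{"dp":[0,-0.03,0],"dr":[0,0,0],"claw":-0.9},{"dp":[0,-0.07,0],"dr":[0,0,0],"claw":-0.9},{"dp":[0,-0.1,0],"dr":[0,0,0],"claw":-0.9},{"dp":[0,-0.12,0],"dr":[0,0,0],"claw":-0.9},{"dp":[0,-0.12,0],"dr":[0,0,0],"claw":-0.9},{"dp":[0,-0.12,0],"dr":[0,0,0],"claw":-0.9}]'
python3 go.py .6483 -.0708 .23 71
python3 - <<'E'
from m import *; from rig import eyes
c=eyes.camera("scene"); cv2.imwrite("pics/s15.png",cv2.resize(c["image"][80:320,100:400,::-1],None,fx=2.5,fy=2.5,interpolation=2))
E
```

```text
t: 26.28
eef_pos: [0.456, -0.2155, 0.111]
eef_rot: [-0.577, 0.577, 0.409, -0.409]
ft_force: [-0.2, 1.0, 0.5]
finger_gap: 0.0257
t: 27.02
eef_pos: [0.4552, -0.2157, 0.23]
eef_rot: [0.577, -0.576, -0.409, 0.41]
ft_force: [-0.4, -0.0, -2.3]
finger_gap: 0.026
t 27.02 p [ 0.4552 -0.2157  0.23  ] gap 0.026 F [-0.4 -0.  -2.3] tcpaxis [-0.002 -0.    -1.   ] jaw 70.7 j [ 0.97  0.75 -1.08  1.91  0.79  0.99  0.76]
 jaw 71.0 dp [ 0.2006 -0.0003 -0.1343] dr [-0.1 -0.3 -0. ] rows by turn 1.0 by dist 4.0
 jaw 251.0 dp [ 0.2006 -0.0003 -0.1343] dr [ 1.000e-01  1.797e+02 -1.000e-01] rows by turn 17.0 by dist 4.0
```

View pics/s15.png

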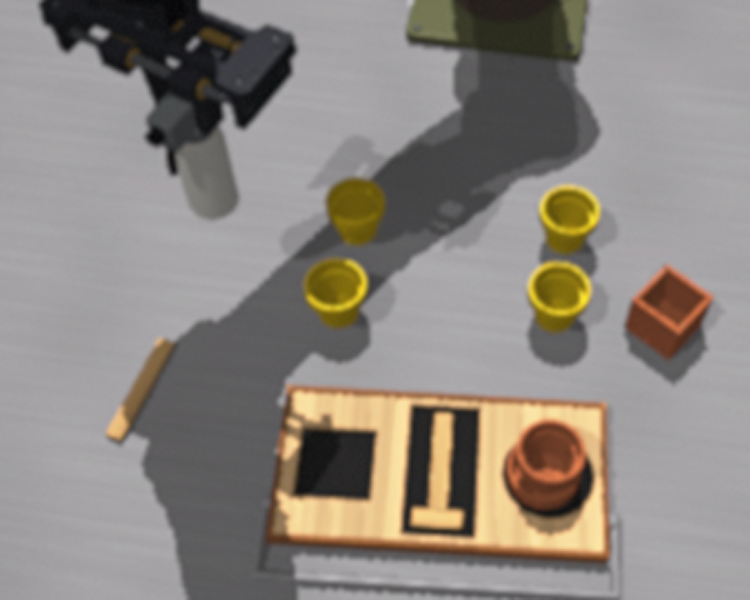

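The sprayer hangs upright in the grip at (200,170), and the caddy contents look right. Moving to the square bay.

```bash
python3 -m pendant '[{"dp":[0.02,0,-0.013],"dr":[0,0,0],"claw":-0.9},{"dp":[0.05,0,-0.034],"dr":[0,0,0],"claw":-0.9},{"dp":[0.08,0,-0.054],"dr":[0,0,0],"claw":-0.9},{"dp":[0.11,0,-0.074],"dr":[0,0,0],"claw":-0.9},{"dp":[0.14,0,-0.094],"dr":[0,0,0],"claw":-0.9},{"dp":[0.17,0,-0.114],"dr":[0,0,0],"claw":-0.9},{"dp":[0.19,0,-0.127],"dr":[0,0,0],"claw":-0.9},{"dp":[0.2005,0,-0.134],"dr":[0,0,0],"claw":-0.9},{"dp":[0.2005,0,-0.134],"dr":[0,0,0],"claw":-0.9},{"dp":[0.2005,0,-0.134],"dr":[0,0,0],"claw":-0.9}]'
python3 -m pendant '[{"dp":[0,0.03,0],"dr":[0,0,0],"claw":-0.9},{"dp":[0,0.06,0],"dr":[0,0,0],"claw":-0.9},{"dp":[0,0.08,0],"dr":[0,0,0],"claw":-0.9},{"dp":[0,0.08,0],"dr":[0,0,0],"claw":-0.9},{"dp":[0,0.08,0],"dr":[0,0,0],"claw":-0.9},{"dp":[0,0.08,0],"dr":[0,0,0],"claw":-0.9}]'
python3 go.py .6483 -.0708 .120 71
python3 - <<'E'
from m import *; from rig import eyes
c=eyes.camera("scene"); cv2.imwrite("pics/s16.png",cv2.resize(c["image"][140:340,150:400,::-1],None,fx=3,fy=3,interpolation=2))
E
```

```text
t: 28.32
eef_pos: [0.6479, -0.0718, 0.2305]
eef_rot: [-0.577, 0.577, 0.408, -0.409]
ft_force: [-0.1, 0.6, -2.3]
finger_gap: 0.0257
t: 29.08
eef_pos: [0.6495, -0.0704, 0.1524]
eef_rot: [-0.576, 0.577, 0.41, -0.408]
ft_force: [-0.2, 0.4, -1.2]
finger_gap: 0.0256
t 29.07 p [ 0.6495 -0.0704  0.1524] gap 0.0256 F [-0.2  0.4 -1.2] tcpaxis [ 0.002  0.    -1.   ] jaw 70.7 j [ 0.49  0.99 -0.94  1.53  0.87  1.08  0.57]
 jaw 71.0 dp [-0.0008  0.0324  0.001 ] dr [ 0.1 -0.3  0.1] rows by turn 1.0 by dist 1.0
 jaw 251.0 dp [-0.0008  0.0324  0.001 ] dr [-1.000e-01  1.797e+02  2.000e-01] rows by turn 17.0 by dist 1.0
```

View pics/s16.png

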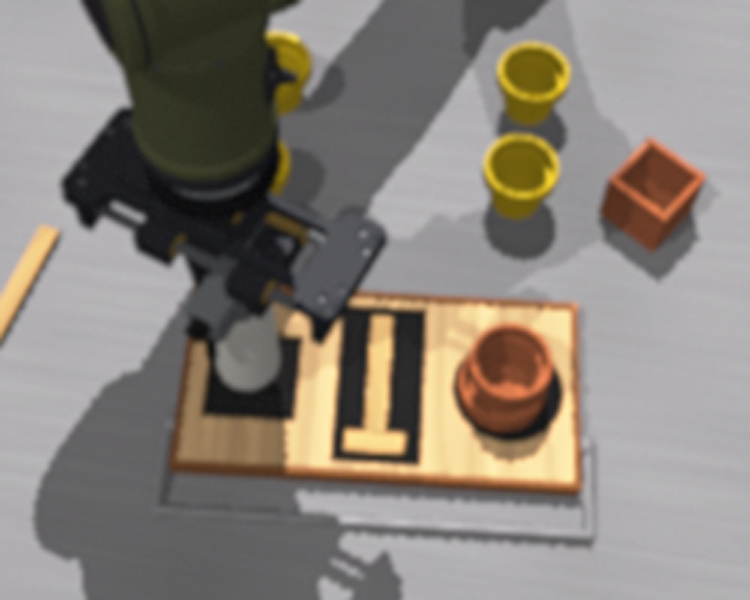

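The sprayer is over the square recess, with its base at (248,370). Lowering.

```bash
python3 -m pendant '[{"dp":[-0.001,0.012,0.0005],"dr":[0,0,0],"claw":-0.9},{"dp":[-0.001,0.022,0.0005],"dr":[0,0,0],"claw":-0.9},{"dp":[-0.001,0.029,0.0005],"dr":[0,0,0],"claw":-0.9},{"dp":[-0.001,0.0315,0.0005],"dr":[0,0,0],"claw":-0.9},{"dp":[-0.001,0.0315,0.0005],"dr":[0,0,0],"claw":-0.9},{"dp":[-0.001,0.0315,0.0005],"dr":[0,0,0],"claw":-0.9}]';python3 go.py .6483 -.0708 .120 71
```

```text
t: 29.88
eef_pos: [0.6483, -0.0714, 0.1201]
eef_rot: [-0.577, 0.577, 0.409, -0.409]
ft_force: [-0.7, -1.8, 4.7]
finger_gap: 0.0261
t 29.88 p [ 0.6483 -0.0714  0.1201] gap 0.0261 F [-0.7 -1.8  4.7] tcpaxis [ 0.001 -0.    -1.   ] jaw 70.7 j [ 0.48  1.02 -0.92  1.55  0.91  1.04  0.54]
 jaw 71.0 dp [0.0006 0.0001 0.0002] dr [ 0.1 -0.3  0. ] rows by turn 1.0 by dist 1.0
 jaw 251.0 dp [0.0006 0.0001 0.0002] dr [-0.000e+00  1.797e+02  1.000e-01] rows by turn 17.0 by dist 1.0
```

```bash
python3 -m pendant '[{"dp":[0,0,0],"dr":[0,0,0],"claw":0.3},{"dp":[0,0,0],"dr":[0,0,0],"claw":0.3},{"dp":[0,0,0],"dr":[0,0,0],"claw":0.3},{"dp":[0,0,0],"dr":[0,0,0],"claw":0.3},{"dp":[0,0,0],"dr":[0,0,0],"claw":0.3},{"dp":[0,-0.03,0],"dr":[0,0,0],"claw":0.3},{"dp":[0,-0.07,0],"dr":[0,0,0],"claw":0.3},{"dp":[0,-0.11,0],"dr":[0,0,0],"claw":0.3},{"dp":[0,-0.14,0],"dr":[0,0,0],"claw":0.3}]'
python3 go.py .45 -.3 .27 71
```

```text
t: 31.0
eef_pos: [0.6482, -0.0711, 0.2615]
eef_rot: [-0.576, 0.577, 0.41, -0.409]
ft_force: [0.5, 0.0, 0.4]
finger_gap: 0.0573
t 31.0 p [ 0.6482 -0.0711  0.2615] gap 0.0573 F [0.5 0.  0.4] tcpaxis [ 0.002  0.    -1.   ] jaw 70.7 j [ 0.51  0.87 -1.01  1.43  0.75  1.26  0.67]
 jaw 71.0 dp [-0.2816 -0.0089  0.1114] dr [ 0.1 -0.3  0. ] rows by turn 1.0 by dist 5.0
 jaw 251.0 dp [-0.2816 -0.0089  0.1114] dr [-1.000e-01  1.797e+02  1.000e-01] rows by turn 17.0 by dist 5.0
```

```bash
python3 -m pendant '[{"dp":[-0.05,0,0.02],"dr":[0,0,0],"claw":0.3},{"dp":[-0.1,0,0.04],"dr":[0,0,0],"claw":0.3},{"dp":[-0.15,0,0.06],"dr":[0,0,0],"claw":0.3},{"dp":[-0.2,0,0.08],"dr":[0,0,0],"claw":0.3},{"dp":[-0.25,0,0.1],"dr":[0,0,0],"claw":0.3},{"dp":[-0.28,0,0.11],"dr":[0,0,0],"claw":0.3},{"dp":[-0.28,0,0.11],"dr":[0,0,0],"claw":0.3},{"dp":[-0.28,0,0.11],"dr":[0,0,0],"claw":0.3}]'
python3 - <<'E'
from m import *; from rig import eyes
c=eyes.camera("scene"); cv2.imwrite("pics/s17.png",c["image"][:,:,::-1])
c=eyes.camera("top"); np.savez("top17.npz",**c); cv2.imwrite("pics/t17.png",cv2.resize(c["image"][100:300,110:410,::-1],None,fx=2.6,fy=2.6,interpolation=2))
o=dict(np.load("top0.npz"))
for n,d in (("before",o),("after",d0:=c)):
    h,s,v=cv2.split(cv2.cvtColor(d["image"],cv2.COLOR_RGB2HSV)); P=cloud(d)
    def ctr(m,z): q=ray(d,np.argwhere(m)[:,::-1],z)[:,:2]*1000; return np.round(q.mean(0),1),m.sum()
    print(n,"sqpot",ctr(comp((s>110)&(h<14),(205,240)),.052),"stick",ctr(comp((s>65)&(h>=10)&(h<24)&(v>40),(390,180)),.008))
    B=(P[...,2]>.11)&(P[...,2]<.14)&(np.hypot(P[...,0]-.5,P[...,1]-.36)<.06);print("cap",np.round(P[B].mean(0),3),B.sum())
    S=(P[...,2]>.125)&(P[...,2]<.17)&(np.hypot(P[...,0]-.66,P[...,1]+.075)<.07)
    if n=="after": 
        Q=P[S]; print("spray",S.sum(),cv2.minAreaRect((Q[:,:2]*1000).astype(np.float32)),np.percentile(Q[:,2],[5,50,95]))
        k=np.linalg.lstsq(np.c_[Q[:,:2],np.ones(len(Q))],Q[:,2],rcond=None)[0];print("slope",k)
        m=comp((s>110)&(h<14),(242,171));q=ray(d,contour_pts(m),.066)[:,:2]*1000;print("pot+saucer",m.sum(),cv2.fitEllipse(q.astype(np.float32)))
E
```

```text
t: 32.0
eef_pos: [0.4523, -0.2982, 0.2599]
eef_rot: [-0.576, 0.577, 0.41, -0.409]
ft_force: [1.0, 0.8, 0.3]
finger_gap: 0.0574
before sqpot (array([446.6, 212.3]), np.int64(494)) stick (array([ 599.1, -268.5]), np.int64(269))
cap [0.5   0.366 0.126] 180
after sqpot (array([446.7, 212.5]), np.int64(489)) stick (array([ 598.9, -268.7]), np.int64(267))
cap [0.5   0.366 0.126] 181
spray 319 ((661.2210083007812, -77.47711181640625), (25.949798583984375, 70.27609252929688), 71.12066650390625) [0.14205221 0.15101297 0.15460667]
slope [0.05156691 0.01436418 0.11741642]
pot+saucer 571 ((624.4445190429688, 112.68228912353516), (62.577518463134766, 70.91973114013672), 137.6864471435547)
```

View pics/s17.png

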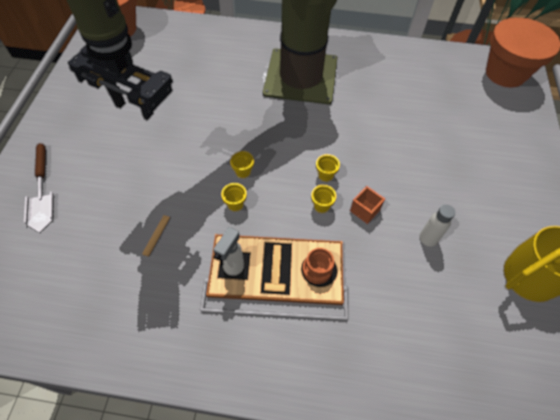

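View pics/t17.png

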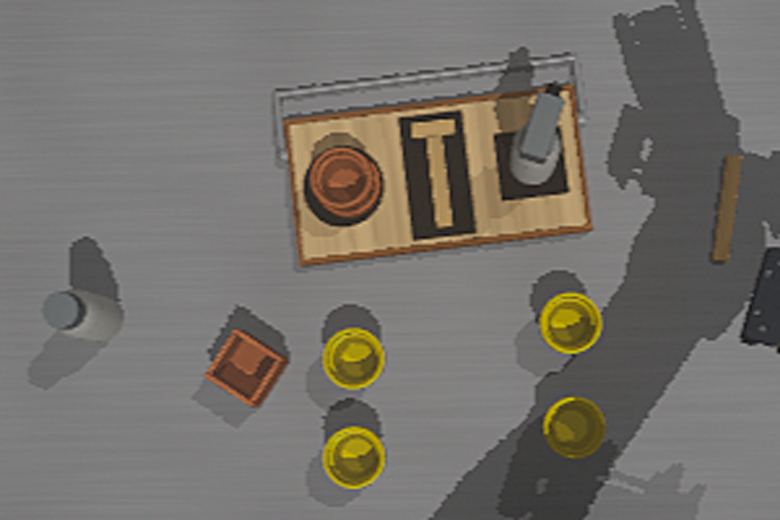

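Everything is in place in both views. Final check of the sprayer's tilt and the marker's pose.

```bash
python3 - <<'E'
from m import *
c=dict(np.load("top17.npz")); P=cloud(c)
S=((P[...,2]>.142)&(P[...,2]<.16)&(np.hypot(P[...,0]-.66,P[...,1]+.075)<.07)).astype(np.uint8); S=cv2.erode(S,np.ones((3,3)))>0
Q=P[S]; print(S.sum(),np.linalg.lstsq(np.c_[Q[:,:2]-Q[:,:2].mean(0),np.ones(len(Q))],Q[:,2],rcond=None)[0],np.ptp(Q,0))
h,s,v=cv2.split(cv2.cvtColor(c["image"],cv2.COLOR_RGB2HSV))
m=comp((v>75),(110+440//2.6,100+180/2.6)); q=ray(c,np.argwhere(m)[:,::-1],.017)[:,:2]*1000; r=cv2.minAreaRect(q.astype(np.float32)); print(m.sum(),r)
print("marker z",np.median(P[m][:,2]),"floor slope ok")
E
```

```text
202 [-0.00957695  0.01361107  0.15162287] [0.06255394 0.03188961 0.01119296]
344 ((639.634521484375, 27.2160701751709), (44.975772857666016, 109.6115493774414), 89.00273895263672)
marker z 0.01701327218824553 floor slope ok
```

```bash
python3 - <<'E'
from rig import bot
print(bot.sense()["t"], bot.job_done())
E
```

```text
the job is handed in; nothing more can be done
32.1 None
```

I packed the caddy and handed the job in at 32.1 s; no verdict is reported. I placed the saucer first, then the marker, the round pot on the saucer, and the sprayer last.

My last checks showed:

| Item | Position | Flat or upright |
|---|---|---|
| Saucer | about 1.5 mm off the round recess centre, measured before the pot went on | flat |
| Round pot | about 1.5 mm off the saucer centre | rim level |
| Marker | about 3 mm off the long recess centre | top at 17 mm, as expected |
| Sprayer | about 2 mm off the square recess centre | tilt about 0.02 rad |
| Square pot, straight stick, capped bottle | each moved less than 0.5 mm | not tipped |

Some readings disagreed:
- **Marker angle:** the rectangle fit misjudges the T shape by 5–7°. It read 63° against 58° from a line fit before the pick, and I used the line fit. On the last check it again read about 7° off lengthwise, still within the 20° (0.35 rad) limit.
- **Pot grip:** the fingers closed to 56 mm on the 60 mm rim. The depth picture showed the pot level and centred, so I went on.
- **Sprayer tilt:** a first fit read 0.05 rad, but with edge pixels removed it read about 0.02 rad.
- **Saucer rim:** refitting it after the pot went on gave no usable result, because the pot hides most of it.

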